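Weigh two look-alike boxes and keep the heavier

TASK

Two look-alike closed white boxes stand on the bench; one is heavier. Lift the rubber block off the balance and lay it flat on the bench, then set one box on each pan, let go and see which pan sinks. Put the heavier box upright in the wooden tray and leave the lighter one upright on its pan; never tip a box over, and leave the other things on the bench where they are.

Things in the scene. Friction and masses are not known exactly. Their poses are not given: they have to be found in the camera images.
- balance: equal-arm balance fixed to the bench; origin: centre of its underside, y along the beam to the left pan. Grey base 100 x 270 x 18 mm (x, y, z); between the pans a housing 56 x 50 mm, 74 mm high, with pointer on the -x face. Two round flat pans at y = +110 and -110 mm, tops 70 mm above the bench when the beam is level; a linkage keeps the pans level
- beam (a joint): tilt of the balance beam, rad, -0.1 to 0.1: positive = left pan up, right pan down; 0 = level. Empty, a very weak spring holds it level; 5 g more on one side sinks that pan 11 mm to its stop and lifts the other 11 mm, settling in about half a second
- pan_left_top (a point): centre of the upper face of the left pan (plain aluminium disc, 94 mm across, no rim), at the balance's +y end; moves with the pan
- pan_right_top (a point): centre of the upper face of the right pan (plain aluminium disc, 94 mm across, no rim), at the balance's -y end; moves with the pan
- box_1_center (a point): centre (half-way up) of one of two look-alike closed white plastic boxes, 36 x 44 x 46 mm; faces at x = -17, +19 and y = -22, +22 mm from this point, base 23 mm below. z up. Lid fast, 2 mm thick, 1 mm proud on the y sides; a lip 10 mm wide juts 3 mm from the top 5 mm of the -x face. Starts upright on the bench, the upturned cup 10 to 20 mm from one face, too near for a finger. 75 to 165 g
- box_2_center (a point): centre (half-way up) of the other of two look-alike closed white plastic boxes, 36 x 44 x 46 mm; faces at x = -17, +19 and y = -22, +22 mm from this point, base 23 mm below. z up. Lid fast, 2 mm thick, 1 mm proud on the y sides; a lip 10 mm wide juts 3 mm from the top 5 mm of the -x face. Starts upright on the bench, the amber jar 10 to 20 mm from one face, too near for a finger. 75 to 165 g
- gum_block_center (a point): centre of a small grey rubber block, 20 x 50 x 12 mm (x, y, z), 30 g; at the start it lies flat on the left pan. The bench top in front of and beside the balance is free, apart from the things listed, for x = 0.40 to 0.62 m and y = -0.45 to +0.10 m
- tray: open wooden job tray, 110 x 150 x 22 mm outside (x, y, z), walls and floor 6 mm thick (inside 98 x 138 mm), fixed to the bench; origin: centre of its underside
- cup_center (a point): bystander: centre of an upturned spun aluminium cup, 57 mm diameter, 48 mm high; loose
- jar_center (a point): bystander: centre of an amber screw-top jar with black cap, 42 mm diameter, 54 mm high; loose
- dropper_center (a point): bystander: centre of a square clear dropper bottle, 30 x 30 mm, 86 mm high; loose
Mind the look-alikes: they are no part of the job. Leave any green or purple look-alike of the part that bears box_2_center alone. Of the things that look like the part that bears gum_block_center, the smaller one is meant.

How it is judged:
By the outcome, as a careful person would: the job done as asked, in the order asked, and still so for the second after the job is handed in, with the robot touching nothing.
It also fails if it takes over 72 s, if anything falls off the work surface, if the arm or the gripper's body presses on something with over 40 N, if the wrist force passes 120 N, or if a joint passes its speed limit or range.

ROBOT

A 7-joint arm with a two-finger parallel gripper is mounted at the origin on the work surface; the furniture and walls round the work are solid. World frame = base frame: x ahead of the robot, y to its left, z up, the work surface at z = 0. Lengths are in m, angles in rad, forces in N, time in s.
With the tool pointing down it reaches from about 0.425 to 0.875 m from the base axis. Payload 4.7 kg.
Tool frame: the origin (TCP) lies on the mounting face of the last link; the fingertips stand 182 mm ahead of it and the grasp point (between the pads) lies 164 mm ahead of it; z points along the fingers, y is the direction in which the jaws open and shut (so a half turn about z gives the same grasp; the last joint's range is limited). The gripper opens to 87 mm and grips with 3 to 60 N. Pads are 19 mm wide; open, the fingers measure 117 mm over their backs; the gripper's body (75 mm by 190 mm) begins 51 mm behind the grasp point.
Start: joints at [-1.295, 0.321, -0.07, 1.45, 0.023, 1.371, -0.057], TCP at [0.168, 0.628, 0.405] pointing down, gripper open.
Joint ranges: [-2.86, 2.86], [-0.3, 2.09], [-1.38, 1.24], [0.06, 2.45], [-1.56, 4.7], [0.09, 2.05], [-2.69, 2.69]. Speed limits (rad/s): [2.57, 2.57, 3.14, 3.14, 3.14, 3.14, 3.14].

INTERFACE

Orientations are given as a rotation vector (axis times angle).
In Python, from bench import ctrl gives the robot as it stands. The module is installed in compiled form; this text tells all that it offers.
- The arm moves only by the tool play_rows, never from a script. Its argument "targets" is text: rows parted by semicolons, each of 7 numbers parted by spaces: the shift along the tool's x, y, z in cm, then the turn, a rotation vector about the tool's x, y, z in rad, then the opening, from -1 (shut) to 1 (fully open). In form: x y z ax ay az grip; .... A call has 1 to 20 rows; each row shifts and turns the pose as measured when the row begins, along the tool's axes as they then stand; what a row does not reach is not made up. A row lasts 1/8 s, in which the tool goes at most 62.5 mm and 10.7 degrees, less where a joint would pass 70% of its speed; a pose out of reach is approached as far as the arm can. A call is refused whole if a number of a shift passes 6.25 or a number of a turn 0.188, either way. A call with a gripper value outside its range is refused whole. The fingers move at their own pace and stop on an object; "newtons" is the grip in N (left out, the last holds). Time passes only in rows, so rows that do not move let the fingers close. It gives the time, the measured TCP pose, the force and the opening at its end, in the units of the state.
- ctrl.get_state(): the state, without advancing time (a new reading comes with each control period).
- ctrl.get_image(name): name is "scene" or "side" or "wrist"; returns a dict with "pixels" (480x640x3 uint8, blue, green, red), "depth" (480x640 float32, m along the optical axis (not along the pixel's ray), 0 where there is no reading), "intrinsics" (3x3 intrinsics, pixels), "k1" (the pictures are not rectified: a ray, as slopes to the right and down, at radius r is drawn at 1 + k1 r^2 times it, then the intrinsics apply), "R" (3x3) and "t" (3): a world point X has camera coordinates R X + t. Camera axes: x right, y down, z forward; pixel columns grow to the right and rows downward; lengths in m; the calibration is good to about 2 mm. A picture is of the moment at which its call begins.
- ctrl.close_job(): hands the job in, once; it reports no verdict.
The state is a dict: "time": time; "joint_positions": joint angles; "qd": joint speeds; "joint_torque": joint torques, N m; "position": TCP position; "tool_rot": TCP orientation; "ft_force": force on the tool from outside, world axes, zero at the start; "torque": the same for the moment, N m; "grip_width": opening from 0.0 (shut) to 1.0 (fully open).
Only numpy, scipy, OpenCV 4.12 (cv2) and the standard library are available. Lean on these libraries where they do the work, as an engineer would, in place of code of your own. Each camera call takes 0.05 s, during which the arm holds its last target.

## Working session

There is one attempt and no reset: what is moved stays moved. The work goes in short steps, Python scripts to look and compute and a tool call to move; the robot and the scene stay as the last step left them, time stands still between calls to the robot, and variables do not carry over. Pictures are saved under pics/ and viewed, and the job is handed in when it is done.

Besides the shell and the picture viewer there is one more tool, called after "Call:" by a JSON object that holds its "op" and its "data". play_rows: Moves the arm, as the interface text tells. Its arguments: {"type":"object","properties":{"targets":{"type":"string"},"newtons":{"type":"number"}},"required":["targets"]}

```bash
mkdir -p pics; cat > h.py <<'E'
import numpy as np, cv2
from bench import ctrl
def grab(n,tag):
    im=ctrl.get_image(n); cv2.imwrite(f'pics/{tag}.png',im['pixels']); np.savez(f'pics/{tag}.npz',**{k:np.asarray(v) for k,v in im.items()}); return im
def load(tag): return dict(np.load(f'pics/{tag}.npz'))
def ray(im,u,v):
    K=im['intrinsics'];k=float(im['k1']);xd=(u-K[0,2])/K[0,0];yd=(v-K[1,2])/K[1,1]
    x,y=xd,yd
    for _ in range(20):
        r=x*x+y*y;x,y=xd/(1+k*r),yd/(1+k*r)
    R=im['R'];o=-R.T@im['t'];return o,R.T@np.array([x,y,1.])
def onz(im,u,v,z):
    o,d=ray(im,u,v);return o+d*(z-o[2])/d[2]
def dep(im,u,v):
    o,d=ray(im,u,v);return o+d*float(im['depth'][int(v),int(u)])
def proj(im,X):
    c=im['R']@np.asarray(X)+im['t'];x,y=c[0]/c[2],c[1]/c[2];f=1+float(im['k1'])*(x*x+y*y)
    K=im['intrinsics'];return K[0,0]*x*f+K[0,2],K[1,1]*y*f+K[1,2]
E
python3 - <<'E'
from h import *
for n in ['scene','side','wrist']:
    im=grab(n,n+'0'); print(n,im['intrinsics'].tolist(),im['k1'],-im['R'].T@im['t'])
s=ctrl.get_state();print(s)
E
```

```text
scene [[508.32336305646925, 0.0, 320.90209916682215], [0.0, 508.32336305646925, 242.61975666457838], [0.0, 0.0, 1.0]] -0.007102280122299316 [0.16559356 0.3808834  0.79812859]
side [[580.4081327226722, 0.0, 318.321373119829], [0.0, 580.4081327226722, 236.9193154617021], [0.0, 0.0, 1.0]] -0.0963404501752754 [ 1.56513827 -0.38348726  0.52584428]
wrist [[345.3264679491568, 0.0, 320.77074210210236], [0.0, 345.3264679491568, 235.41117840564206], [0.0, 0.0, 1.0]] -0.03491058929826215 [0.09914838 0.64492536 0.38425311]
{'time': 0.15, 'joint_positions': array([-1.29487488,  0.32161839, -0.07008476,  1.45140374,  0.02259261,
        1.37082847, -0.05688658]), 'qd': array([-0.00057003, -0.00355178,  0.00111307, -0.00440418, -0.00153494,
        0.00035598,  0.00110035]), 'joint_torque': array([-1.11279328e-04, -4.91795433e+01, -4.04564515e-01, -3.12876713e+01,
       -6.39563729e-02,  4.04858636e-02,  1.14427576e-04]), 'position': array([0.16823204, 0.62768069, 0.40393038]), 'tool_rot': array([-4.10023018e-01, -3.11460824e+00,  2.30478991e-03]), 'ft_force': array([0.44853437, 0.03773547, 0.69166902]), 'torque': array([-0.03246613, -0.01282894, -0.04483558]), 'grip_width': 1.0028171435943256}
```

View pics/scene0.png

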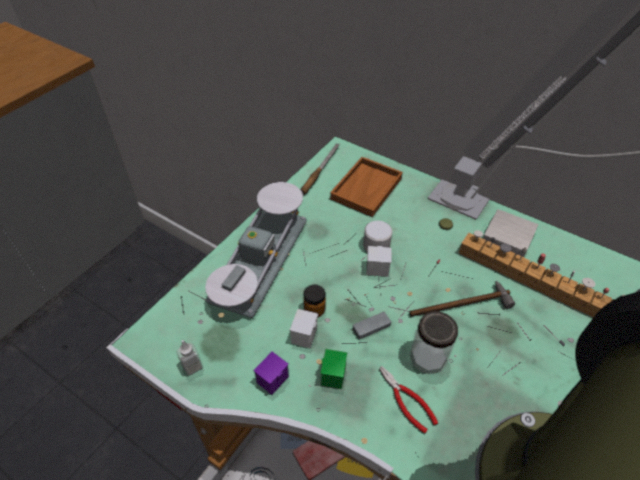

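View pics/side0.png

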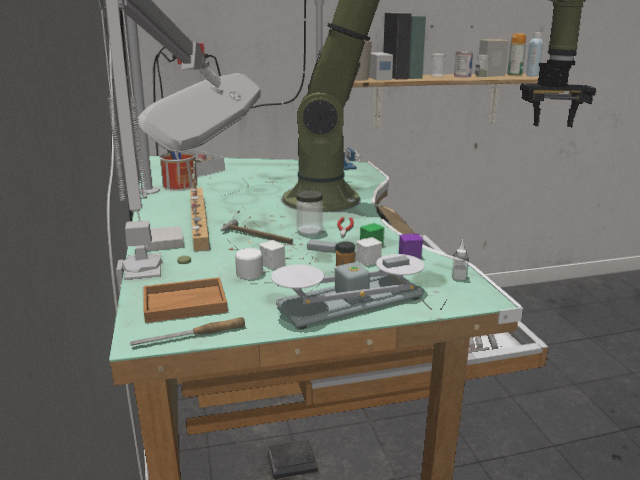

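View pics/wrist0.png

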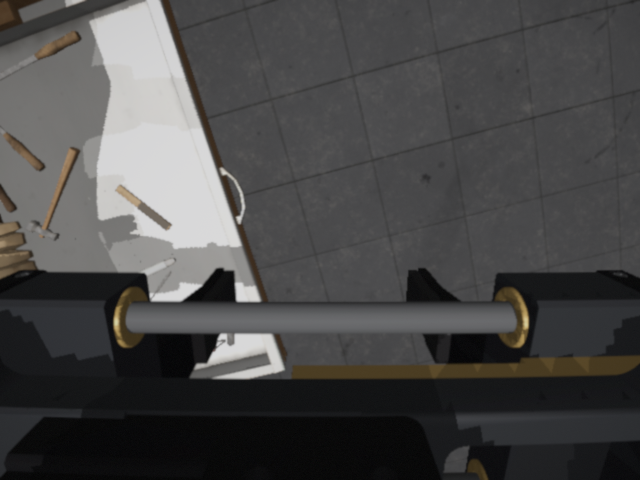

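The scene picture shows these candidates:
- **White boxes:** (379,262) by the cup at (378,235), and (304,329) by the jar at (314,300). The green (334,369) and purple (271,372) boxes are decoys.
- **Grey blocks:** (233,277) on the left pan is the smaller one and the one I want. The larger one on the bench at (372,325) is the decoy.
- **Other things:** the tray is at (367,186) and the dropper at (189,357).

Next I'll crop in close and measure.

```bash
python3 - <<'E'
from h import *
im=load('scene0')
c=im['pixels'][160:400,150:450]; cv2.imwrite('pics/crop0.png',cv2.resize(c,(750,600),interpolation=cv2.INTER_CUBIC))
c=load('side0')['pixels'][200:350,110:480]; cv2.imwrite('pics/crop1.png',cv2.resize(c,(800,324),interpolation=cv2.INTER_CUBIC))
for n,u,v in [('panL',215,290),('panL2',245,298),('panR',280,197),('blk',234,277),('box1top',379,256),('cup',378,230),('box2top',303,323),('jar',314,294),('bigblk',372,323),('tray',367,186),('dropper',187,347),('purple',270,366),('green',334,360),('bench',340,400),('jar2',437,325),('house',255,238),('lamp?',560,90),('lampb',467,165)]:
    print(n,np.round(dep(im,u,v),4))
sd=load('side0')
for u,v in [(200,110),(160,130),(245,90),(190,60),(150,20),(320,110)]: print('side',u,v,np.round(dep(sd,u,v),3))
E
```

```text
panL [0.62   0.0377 0.0585]
panL2 [0.5643 0.0212 0.0587]
panR [ 0.6542 -0.2031  0.0801]
blk [0.6027 0.0033 0.0721]
box1top [ 0.42   -0.2057  0.0468]
cup [ 0.4549 -0.2627  0.0485]
box2top [0.1656 0.3809 0.7981]
jar [ 0.4693 -0.056   0.056 ]
bigblk [ 0.3631 -0.0857  0.0154]
tray [ 0.5606 -0.4049  0.0066]
dropper [0.5752 0.1533 0.0681]
purple [0.4514 0.0966 0.0467]
green [0.3711 0.0295 0.0469]
bench [ 0.3361  0.0631 -0.0004]
jar2 [ 0.2538 -0.0925  0.0972]
house [ 0.63   -0.0908  0.0732]
lamp? [ 0.2537 -0.491   0.3204]
lampb [ 0.3723 -0.4907  0.0985]
side 200 110 [-0.276 -0.32   0.228]
side 160 130 [-0.039 -0.439  0.218]
side 245 90 [-0.623 -0.138  0.238]
side 190 60 [-0.313 -0.339  0.377]
side 150 20 [-0.03  -0.439  0.502]
side 320 110 [ 0.065 -0.019  0.27 ]
```

View pics/crop0.png

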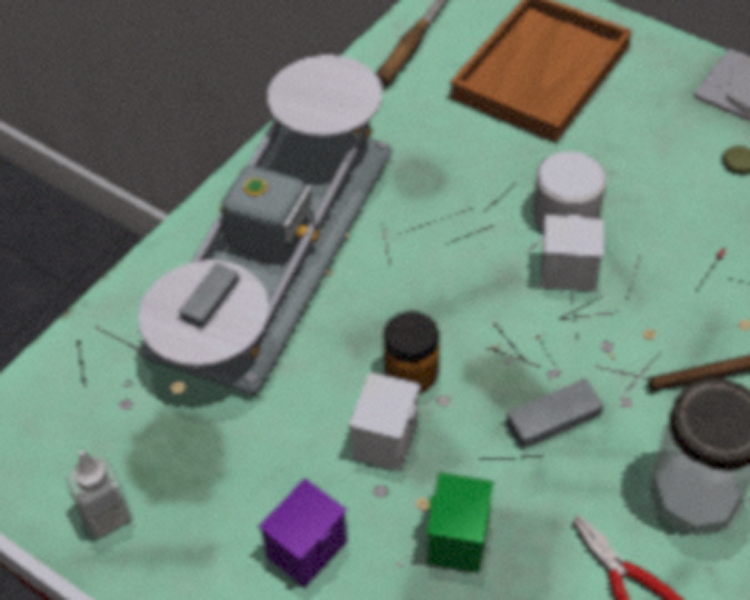

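View pics/crop1.png

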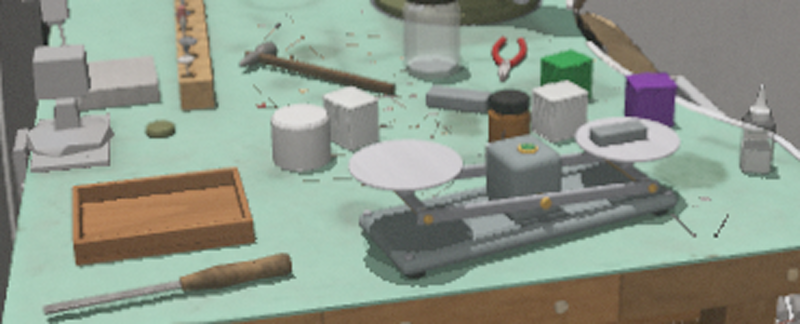

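```bash
cat >> h.py <<'E'
def cloud(im):
    K=im['intrinsics'];v,u=np.mgrid[0:480,0:640].astype(np.float64)
    p=cv2.undistortPoints(np.stack([u.ravel(),v.ravel()],1).reshape(-1,1,2),K,np.array([float(im['k1']),0,0,0,0])).reshape(-1,2)
    d=im['depth'].ravel().astype(float);C=np.c_[p*d[:,None],d]
    P=(C-im['t'])@im['R'];P[d<=0]=np.nan;return P.reshape(480,640,3)
def top(P,px,c,r,z0,z1,mask=None):
    m=(np.hypot(P[...,0]-c[0],P[...,1]-c[1])<r)&(P[...,2]>z0)&(P[...,2]<z1)
    if mask is not None:m&=mask
    return P[m]
def rect(q):
    (cx,cy),(w,h),a=cv2.minAreaRect(q[:,:2].astype(np.float32));return np.round([cx,cy,w,h],4),round(a,1),len(q),round(float(np.median(q[:,2])),4)
E
python3 - <<'E'
from h import *
for n in ['scene0','side0']:
    im=load(n);P=cloud(im);print(n)
    for nm,c,r,z0,z1 in [('box1',(.42,-.206),.034,.042,.053),('box2',(.455,-.01),.035,.042,.053),('blk',(.60,.005),.045,.066,.078),('cup',(.455,-.263),.04,.044,.053),('jar',(.469,-.056),.03,.049,.06),('panR',(.654,-.203),.06,.074,.09),('panL',(.6,.01),.06,.052,.064),('house',(.63,-.09),.05,.07,.082),('traywall',(.56,-.405),.12,.017,.028),('big',(.363,-.0857),.06,.01,.022),('purple',(.451,.097),.04,.042,.05),('base',(.63,-.09),.2,.012,.024)]:
        q=top(P,None,c,r,z0,z1)
        if len(q)>8: print(nm,*rect(q),np.round(q.mean(0),4))
E
```

```text
scene0
box1 [ 0.4241 -0.2113  0.0446  0.0409] 28.6 374 0.0462 [ 0.4231 -0.2099  0.0462]
box2 [ 0.4578 -0.0118  0.0409  0.0639] 18.5 513 0.0462 [ 0.4555 -0.0029  0.0462]
blk [0.6074 0.0021 0.0219 0.0514] 8.7 277 0.0705 [0.606  0.0035 0.0703]
cup [ 0.4569 -0.2616  0.0573  0.0553] 82.2 433 0.0472 [ 0.4553 -0.2624  0.0472]
jar [ 0.4726 -0.0609  0.0398  0.0385] 81.8 315 0.0528 [ 0.4725 -0.0594  0.0528]
panR [ 0.6553 -0.2014  0.0904  0.0972] 37.9 1162 0.0807 [ 0.6544 -0.2002  0.0807]
panL [0.6055 0.0122 0.0923 0.0943] 36.5 1430 0.0587 [0.6032 0.0158 0.0587]
house [ 0.6264 -0.0957  0.0699  0.0483] 16.4 474 0.0732 [ 0.6327 -0.0924  0.0734]
traywall [ 0.5619 -0.4017  0.1118  0.1546] 2.6 528 0.0209 [ 0.5613 -0.3988  0.0208]
big [ 0.3641 -0.0847  0.0677  0.0286] 59.4 512 0.0155 [ 0.3635 -0.0838  0.0154]
purple [0.4496 0.0974 0.0466 0.0411] 84.9 616 0.046 [0.4501 0.0977 0.046 ]
base [ 0.5708 -0.0998  0.215   0.2868] 13.1 2254 0.0174 [ 0.6113 -0.1054  0.0173]
side0
box1 [ 0.4229 -0.2146  0.0509  0.0426] 24.6 204 0.0478 [ 0.4271 -0.2136  0.0472]
box2 [ 0.4543 -0.0058  0.0427  0.0485] 19.2 199 0.0477 [ 0.459  -0.0059  0.0472]
blk [ 6.082e-01 -5.000e-04  2.410e-02  5.200e-02] 9.1 187 0.0718 [ 0.6103 -0.0016  0.0711]
cup [ 0.4549 -0.266   0.0549  0.0632] 68.2 270 0.0488 [ 0.4615 -0.2678  0.0485]
jar [ 0.4742 -0.0633  0.0407  0.0369] 65.8 147 0.0545 [ 0.4771 -0.064   0.0541]
panR [ 0.656  -0.2035  0.0941  0.0933] 10.7 1013 0.0824 [ 0.6579 -0.2042  0.0824]
panL [0.6052 0.009  0.0916 0.0935] 80.9 589 0.0604 [0.6146 0.0085 0.0605]
house [ 0.6268 -0.0986  0.0735  0.0494] 13.7 361 0.0748 [ 0.6403 -0.0986  0.0746]
traywall [ 0.5625 -0.4043  0.1168  0.1484] 2.6 744 0.0212 [ 0.5684 -0.4027  0.0209]
big [ 0.364  -0.0868  0.0686  0.0349] 57.9 210 0.0167 [ 0.3685 -0.089   0.0159]
purple [0.4496 0.0951 0.0463 0.0452] 85.0 181 0.0477 [0.4534 0.094  0.0472]
base [ 0.5735 -0.1016  0.2182  0.2878] 12.6 2750 0.019 [ 0.6399 -0.1133  0.0186]
```

```bash
cat >> h.py <<'E'
from scipy.spatial.transform import Rotation as Ro
def pose():
    s=ctrl.get_state();return s,np.array(s['position']),Ro.from_rotvec(s['tool_rot'])
def down(yaw): # tool y axis at world angle yaw deg, pointing down; tool x = y+90
    a=np.radians(yaw);y=np.array([np.cos(a),np.sin(a),0]);x=np.array([-y[1],y[0],0]);return Ro.from_matrix(np.c_[x,y,[0,0,-1]])
def plan(gp,yaw,n=None,p=None,R=None,L=0.164):
    """gp: world grasp point target; print rows"""
    if p is None: s,p,R=pose()
    T=down(yaw); q=np.array(gp)+[0,0,L]
    d=np.linalg.norm(q-p);w=np.linalg.norm((R.inv()*T).as_rotvec())
    m=max(int(np.ceil(d/0.06)),int(np.ceil(np.degrees(w)/10)),1)
    n=max(n or 1,m)
    W=(R.inv()*T).as_rotvec()/n;out=[]
    for i in range(n):
        sh=R.inv().apply((q-p)/(n-i))*100
        out.append(' '.join(f'{x:.2f}' for x in sh)+' '+' '.join(f'{x:.3f}' for x in W));p=p+(q-p)/(n-i);R=R*Ro.from_rotvec(W)
    print(f'dist {d*1000:.1f}mm turn {np.degrees(w):.1f}deg');print(' g;\n'.join(out))
    return p,R
def st():
    s,p,R=pose();M=R.as_matrix();g=p+M[:,2]*.164
    print('t',round(s['time'],2),'grasp',np.round(g,4),'yaw',round(np.degrees(np.arctan2(M[1,1],M[0,1])),2),'tilt',np.round(M[:2,2],3),'F',np.round(s['ft_force'],2),'w',round(s['grip_width']*87,1))
E
python3 - <<'E'
from h import *
im=load('wrist0');s,p,R=pose();print('cam axes in tool',np.round(R.as_matrix().T@im['R'].T,3));print(R.as_matrix().T@(-im['R'].T@im['t']-p))
st()
plan([0.50,-0.16,0.25],-15)
E
```

```text
cam axes in tool [[ 0.001 -0.965 -0.262]
 [ 1.     0.001  0.   ]
 [ 0.    -0.262  0.965]]
[ 0.07119456 -0.00119316  0.01967322]
t 0.15 grasp [0.1682 0.6274 0.2399] yaw 75.0 tilt [-0.    -0.001] F [0.45 0.04 0.69] w 87.2
dist 854.8mm turn 90.0deg
-3.50 -4.50 -0.06 -0.000 0.000 0.105 g;
-3.95 -4.11 -0.06 -0.000 0.000 0.105 g;
-4.35 -3.67 -0.06 -0.000 0.000 0.105 g;
-4.71 -3.20 -0.06 -0.000 0.000 0.105 g;
-5.02 -2.69 -0.06 -0.000 0.000 0.105 g;
-5.28 -2.15 -0.06 -0.000 0.000 0.105 g;
-5.47 -1.59 -0.06 -0.000 0.000 0.105 g;
-5.61 -1.01 -0.06 -0.000 0.000 0.105 g;
-5.68 -0.41 -0.06 -0.000 0.000 0.105 g;
-5.70 0.18 -0.07 -0.000 0.000 0.105 g;
-5.64 0.78 -0.07 -0.000 0.000 0.105 g;
-5.53 1.36 -0.07 -0.000 0.000 0.105 g;
-5.36 1.93 -0.07 -0.000 0.000 0.105 g;
-5.13 2.48 -0.07 -0.000 0.000 0.105 g;
-4.84 3.01 -0.07 -0.000 0.000 0.105
```

```bash
python3 - <<'E'
from h import *
plan([0.46,-0.20,0.25],-5,16)
E
```

```text
dist 877.7mm turn 80.0deg
-3.10 -4.52 -0.06 -0.000 0.000 0.087 g;
-3.48 -4.24 -0.06 -0.000 0.000 0.087 g;
-3.84 -3.92 -0.06 -0.000 0.000 0.087 g;
-4.17 -3.57 -0.06 -0.000 0.000 0.087 g;
-4.46 -3.19 -0.06 -0.000 0.000 0.087 g;
-4.72 -2.79 -0.06 -0.000 0.000 0.087 g;
-4.95 -2.37 -0.06 -0.000 0.000 0.087 g;
-5.13 -1.93 -0.06 -0.000 0.000 0.087 g;
-5.28 -1.47 -0.06 -0.000 0.000 0.087 g;
-5.39 -1.01 -0.06 -0.000 0.000 0.087 g;
-5.46 -0.53 -0.06 -0.000 0.000 0.087 g;
-5.48 -0.06 -0.06 -0.000 0.000 0.087 g;
-5.47 0.42 -0.06 -0.000 0.000 0.087 g;
-5.41 0.90 -0.06 -0.000 0.000 0.087 g;
-5.31 1.37 -0.06 -0.000 0.000 0.087 g;
-5.17 1.82 -0.06 -0.000 0.000 0.087
```

```bash
python3 - <<'E'
from h import *
p,R=plan([0.50,0.28,0.25],30,9)
plan([0.46,-0.20,0.25],-5,9,p,R)
E
```

```text
dist 480.7mm turn 45.0deg
-4.56 -2.78 -0.11 -0.000 0.000 0.087 g;
-4.79 -2.37 -0.11 -0.000 0.000 0.087 g;
-4.97 -1.94 -0.11 -0.000 0.000 0.087 g;
-5.12 -1.50 -0.11 -0.000 0.000 0.087 g;
-5.24 -1.05 -0.11 -0.000 0.000 0.087 g;
-5.31 -0.59 -0.11 -0.000 0.000 0.087 g;
-5.34 -0.13 -0.11 -0.000 0.000 0.087 g;
-5.33 0.34 -0.11 -0.000 0.000 0.087 g;
-5.28 0.80 -0.11 -0.000 0.000 0.087
dist 481.7mm turn 35.0deg
-4.40 -3.05 0.00 -0.000 -0.000 0.068 g;
-4.59 -2.75 0.00 -0.000 -0.000 0.068 g;
-4.77 -2.43 0.00 -0.000 -0.000 0.068 g;
-4.92 -2.10 -0.00 -0.000 -0.000 0.068 g;
-5.05 -1.76 -0.00 -0.000 -0.000 0.068 g;
-5.16 -1.41 -0.00 -0.000 -0.000 0.068 g;
-5.25 -1.06 -0.00 -0.000 -0.000 0.068 g;
-5.31 -0.70 -0.00 -0.000 -0.000 0.068 g;
-5.34 -0.34 -0.00 -0.000 -0.000 0.068
```

Call:
{"op": "play_rows", "data": {"targets": "-4.6 -2.8 -0.1 0 0 0.087 1;-4.8 -2.4 -0.1 0 0 0.087 1;-5 -1.9 -0.1 0 0 0.087 1;-5.1 -1.5 -0.1 0 0 0.087 1;-5.2 -1 -0.1 0 0 0.087 1;-5.3 -0.6 -0.1 0 0 0.087 1;-5.3 -0.1 -0.1 0 0 0.087 1;-5.3 0.3 -0.1 0 0 0.087 1;-5.3 0.8 -0.1 0 0 0.087 1;-4.4 -3 0 0 0 0.068 1;-4.6 -2.7 0 0 0 0.068 1;-4.8 -2.4 0 0 0 0.068 1;-4.9 -2.1 0 0 0 0.068 1;-5 -1.8 0 0 0 0.068 1;-5.2 -1.4 0 0 0 0.068 1;-5.2 -1 0 0 0 0.068 1;-5.3 -0.7 0 0 0 0.068 1;-5.3 -0.3 0 0 0 0.068 1"}}

```text
time: 2.4
position: [0.4512, -0.2224, 0.4099]
tool_rot: [2.353, 2.081, -0.006]
ft_force: [1.0, -0.1, 0.4]
grip_width: 0.998
```

```bash
python3 - <<'E'
from h import *
st(); grab('wrist','wrist1'); st(); print(ctrl.get_state()['joint_positions'])
E
```

```text
t 2.4 grasp [ 0.4509 -0.2229  0.2459] yaw -7.04 tilt [-0.002 -0.003] F [ 0.99 -0.09  0.44] w 86.8
t 2.45 grasp [ 0.4484 -0.2317  0.2465] yaw -7.73 tilt [-0.002 -0.009] F [-1.93 -5.36  0.93] w 87.3
[-0.37673263 -0.02022027  0.79421875  1.82126084  0.02396519  1.3332389
  0.27693719]
```

View pics/wrist1.png

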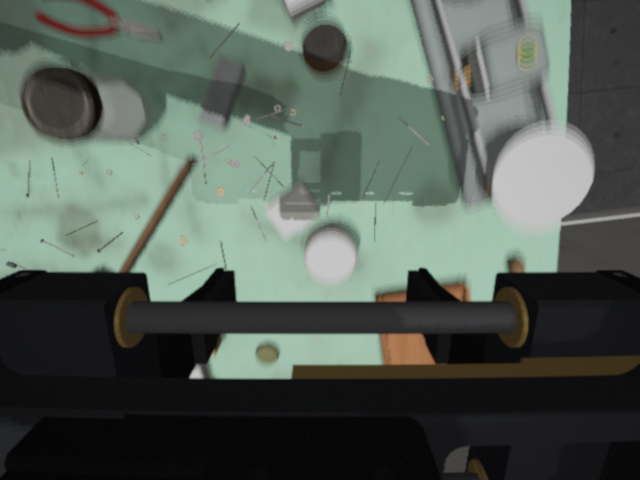

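Call:
{"op": "play_rows", "data": {"targets": "1 0.5 0 0 0 0 1;0 0 0 0 0 0 1;0 0 0 0 0 0 1"}}

```text
time: 2.82
position: [0.4551, -0.2205, 0.4099]
tool_rot: [2.364, 2.063, -0.012]
ft_force: [0.8, 0.7, -0.9]
grip_width: 0.997
```

```bash
python3 - <<'E'
from h import *
im=grab('wrist','wrist2'); st()
c=im['pixels'][0:260,180:440]; cv2.imwrite('pics/crop2.png',cv2.resize(c,(600,600),interpolation=cv2.INTER_CUBIC))
E
```

```text
t 2.88 grasp [ 0.4546 -0.2215  0.2459] yaw -7.75 tilt [-0.003 -0.008] F [ 0.02 -0.   -0.14] w 87.2
```

View pics/crop2.png

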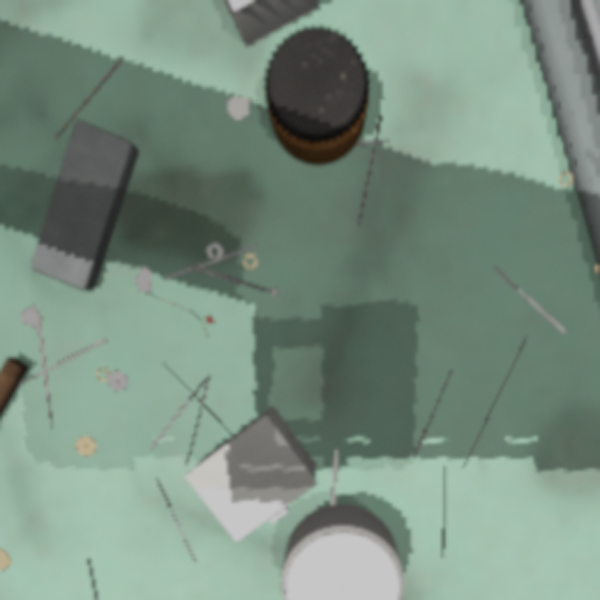

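```bash
python3 - <<'E'
from h import *
im=load('wrist2')
c=im['pixels'][170:245,250:350]; cv2.imwrite('pics/crop3.png',cv2.resize(c,(800,600),interpolation=cv2.INTER_CUBIC))
P=cloud(im)
for nm,c,r,z0,z1 in [('box1',(.424,-.2115),.036,.038,.055),('cup',(.457,-.262),.04,.04,.056),('jar',(.472,-.06),.035,.045,.065),('panR',(.655,-.202),.06,.07,.095)]:
    q=top(P,None,c,r,z0,z1); print(nm,*rect(q),np.round(q.mean(0),4))
q=top(P,None,(.424,-.2115),.036,.038,.055)
# raster
m=np.zeros((400,400),np.uint8)
for x,y,_ in q: m[int(200-(x-.424)*4000),int(200-(y+.2115)*4000)]=255
cv2.imwrite('pics/m.png',cv2.dilate(m,np.ones((5,5))))
E
```

```text
box1 [ 0.426  -0.2204  0.0455  0.0543] 28.5 1674 0.0471 [ 0.4225 -0.2129  0.0471]
cup [ 0.4518 -0.2654  0.056   0.0639] 67.2 2176 0.048 [ 0.4556 -0.2652  0.0477]
jar [ 0.4724 -0.0627  0.0408  0.0397] 78.4 1771 0.0539 [ 0.4723 -0.0637  0.0536]
panR [ 0.6548 -0.2041  0.0934  0.0938] 83.1 8463 0.0813 [ 0.6539 -0.2022  0.0813]
```

View pics/crop3.png

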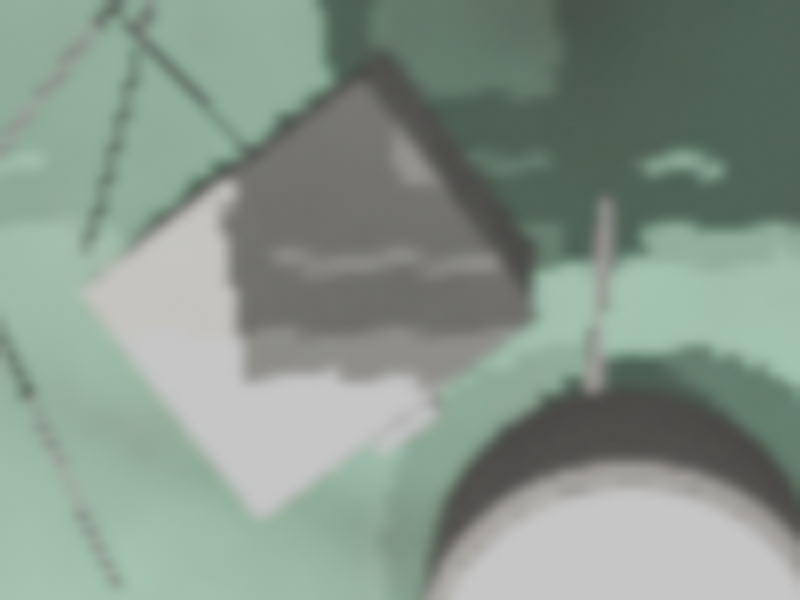

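View pics/m.png

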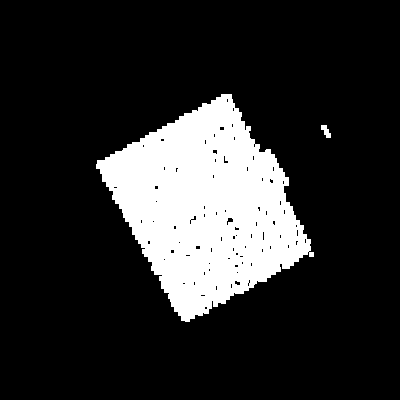

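```bash
python3 - <<'E'
from h import *
plan([0.54,-0.085,0.22],9,4)
E
```

```text
dist 161.8mm turn 16.8deg
3.64 1.65 0.61 -0.001 0.002 -0.073 g;
3.51 1.91 0.62 -0.001 0.002 -0.073 g;
3.36 2.16 0.63 -0.001 0.002 -0.073 g;
3.19 2.40 0.64 -0.001 0.002 -0.073
```

Call:
{"op": "play_rows", "data": {"targets": "3.6 1.7 0.6 0 0 -0.073 1;3.5 1.9 0.6 0 0.005 -0.073 1;3.4 2.2 0.6 0 0 -0.073 1;3.2 2.4 0.6 0 0 -0.073 1;0 0 0 0 0 0 1;0 0 0 0 0 0 1"}}

```text
time: 3.62
position: [0.546, -0.0677, 0.3816]
tool_rot: [-1.999, -2.418, 0.006]
ft_force: [-0.6, -0.1, 0.5]
grip_width: 1.001
```

```bash
python3 - <<'E'
from h import *
im=grab('wrist','wrist3'); st()
P=cloud(im)
for nm,c,r,z0,z1 in [('box2',(.456,-.008),.038,.038,.055),('jar',(.472,-.06),.035,.045,.065),('panL',(.605,.011),.06,.05,.065),('blk',(.607,.001),.04,.067,.078),('house',(.63,-.09),.05,.068,.085)]:
    q=top(P,None,c,r,z0,z1); 
    if len(q)>9: print(nm,*rect(q),np.round(q.mean(0),4))
q=top(P,None,(.456,-.008),.038,.038,.055)
m=np.zeros((400,400),np.uint8)
for x,y,_ in q: m[int(200-(x-.456)*4000),int(200-(y+.008)*4000)]=255
cv2.imwrite('pics/m2.png',cv2.dilate(m,np.ones((5,5))))
plan([0.607,0.001,0.11],9,4)
E
```

```text
t 3.67 grasp [ 0.5452 -0.0672  0.2175] yaw 10.85 tilt [-0.005  0.001] F [ 0.35  0.58 -0.29] w 86.8
box2 [ 0.4573 -0.0141  0.0403  0.0634] 17.7 2341 0.0472 [ 0.4557 -0.0049  0.047 ]
jar [ 0.468  -0.0588  0.0398  0.0523] 52.4 1493 0.0539 [ 0.4732 -0.0617  0.0536]
panL [0.605  0.0093 0.0934 0.0931] 34.2 8034 0.0595 [0.6036 0.0125 0.0595]
blk [ 6.066e-01 -2.000e-04  2.070e-02  5.000e-02] 7.2 1518 0.0713 [6.059e-01 1.000e-04 7.120e-02]
house [ 0.6256 -0.0973  0.0711  0.0477] 13.1 2284 0.0736 [ 0.6255 -0.0915  0.073 ]
dist 141.3mm turn 1.9deg
1.39 1.83 2.68 -0.001 -0.000 0.008 g;
1.40 1.82 2.68 -0.001 -0.000 0.008 g;
1.42 1.80 2.69 -0.001 -0.000 0.008 g;
1.43 1.79 2.69 -0.001 -0.000 0.008
```

View pics/wrist3.png

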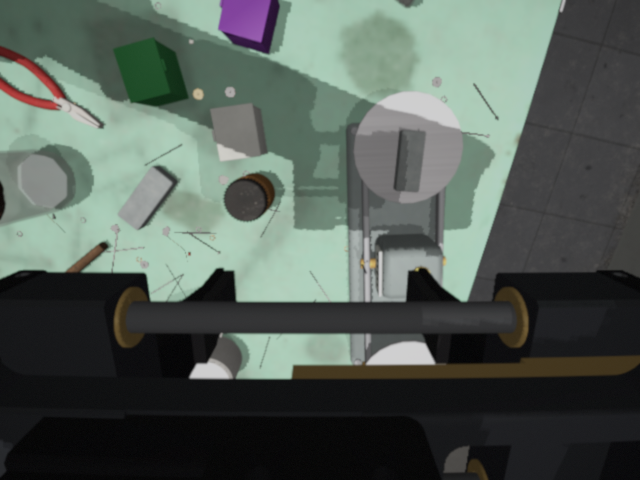

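View pics/m2.png

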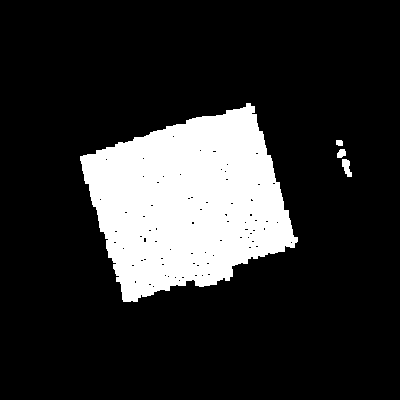

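The wrist picture shows box 2 at (238,132) with its lip on the -x side, away from the jar at (249,198). The block is on the pan at (409,160). Box 1's lip faces the cup. Now I'll go down to the block.

Call:
{"op": "play_rows", "data": {"targets": "1.4 1.9 2.7 0 -0.005 0.012 1;1.4 1.8 2.7 0 0 0.012 1;1.4 1.7 2.7 0 0 0.012 1;1.3 1.3 2.3 0 0 0.012 1;0 0 0 0 0 0 0.2;0 0 0 0 0 0 0", "newtons": 10}}

```text
time: 4.42
position: [0.6035, -0.0055, 0.2776]
tool_rot: [2.068, 2.361, -0.004]
ft_force: [-0.3, -1.1, -0.2]
grip_width: 0.859
```

```bash
python3 - <<'E'
from h import *
st(); plan([0.607,0.0005,0.0795],8,2)
c=load('side0')['pixels'][50:140,500:620]; cv2.imwrite('pics/crop4.png',cv2.resize(c,(800,600),interpolation=cv2.INTER_CUBIC))
E
```

```text
t 4.42 grasp [ 0.6036 -0.0062  0.1136] yaw 7.59 tilt [ 0.001 -0.004] F [-0.31 -1.1  -0.2 ] w 74.7
dist 34.8mm turn 0.5deg
0.28 0.22 1.70 0.000 0.002 -0.004 g;
0.28 0.22 1.70 0.000 0.002 -0.004
```

View pics/crop4.png

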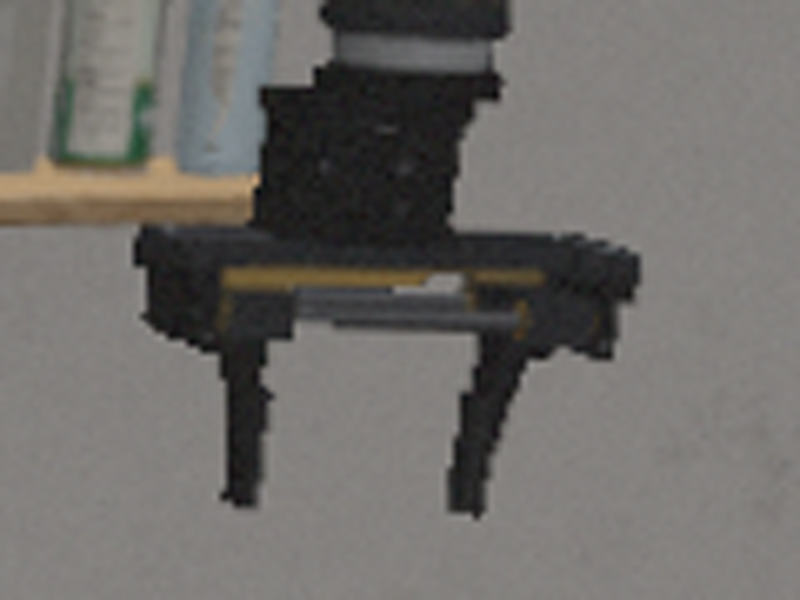

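Call:
{"op": "play_rows", "data": {"targets": "0.3 0.2 1.2 0 0.002 0 0;0.3 0.2 1.2 0 0.002 0 0;0.1 0 0.7 0 0 0 0;0 0 0.2 0 0 0 0"}}

```text
time: 4.92
position: [0.6066, 0.0002, 0.2449]
tool_rot: [2.071, 2.36, 0.005]
ft_force: [0.1, -0.2, 0.0]
grip_width: 0.51
```

```bash
python3 - <<'E'
from h import *
st(); plan([0.607,0.0005,0.0795],8,2)
E
```

```text
t 4.92 grasp [6.071e-01 4.000e-04 8.090e-02] yaw 7.44 tilt [0.003 0.001] F [ 0.13 -0.17  0.  ] w 44.4
dist 1.5mm turn 0.6deg
0.01 0.02 0.07 0.002 -0.000 -0.005 g;
0.01 0.02 0.07 0.002 -0.000 -0.005
```

Call:
{"op": "play_rows", "data": {"targets": "0 0 0.15 0.002 0 -0.005 0;0 0 0 0 0 0 -0.5;0 0 0 0 0 0 -1;0 0 0 0 0 0 -1;0 0 0 0 0 0 -1;0 0 0 0 0 0 -1", "newtons": 12}}

```text
time: 5.68
position: [0.6068, -0.0, 0.2439]
tool_rot: [2.066, 2.365, 0.004]
ft_force: [0.6, 0.5, -1.5]
grip_width: 0.231
```

```bash
python3 - <<'E'
from h import *
st()
E
```

```text
t 5.67 grasp [6.072e-01 2.000e-04 7.990e-02] yaw 7.74 tilt [0.002 0.001] F [ 0.62  0.48 -1.49] w 20.1
```

```bash
python3 - <<'E'
from h import *
p,R=plan([0.595,-0.01,0.135],8,2)
p,R=plan([0.49,-0.15,0.10],8,4,p,R)
p,R=plan([0.49,-0.15,0.025],8,3,p,R)
E
```

```text
dist 57.2mm turn 0.3deg
-0.41 -0.64 -2.76 0.001 -0.000 -0.002 g;
-0.41 -0.65 -2.75 0.001 -0.000 -0.002
dist 178.5mm turn 0.0deg
-3.10 -3.09 0.88 -0.000 0.000 0.000 g;
-3.10 -3.09 0.87 -0.000 0.000 0.000 g;
-3.10 -3.09 0.88 -0.000 0.000 0.000 g;
-3.10 -3.09 0.88 -0.000 0.000 0.000
dist 75.0mm turn 0.0deg
-0.00 0.00 2.50 -0.000 -0.000 0.000 g;
-0.00 0.00 2.50 -0.000 -0.000 0.000 g;
-0.00 0.00 2.50 -0.000 -0.000 0.000
```

Call:
{"op": "play_rows", "data": {"targets": "0 0 -2.8 0 0 0 -1;-0.8 -1.2 -2.7 0 0 0 -1;-3.1 -3.1 0.9 0 0 0 -1;-3.1 -3.1 0.9 0 0 0 -1;-3.1 -3.1 0.9 0 0 0 -1;-3.1 -3.1 0.9 0 0 0 -1;0 0 0 0 0 0 -1;0 0 0 0 0 0 -1"}}

```text
time: 6.68
position: [0.4872, -0.1527, 0.2639]
tool_rot: [2.062, 2.366, 0.008]
ft_force: [-0.2, 0.7, 0.1]
grip_width: 0.228
```

```bash
python3 - <<'E'
from h import *
st()
p,R=plan([0.49,-0.15,0.026],8,4)
E
```

```text
t 6.67 grasp [ 0.4882 -0.1524  0.0999] yaw 7.84 tilt [0.006 0.002] F [-0.17  0.69  0.05] w 19.8
dist 74.0mm turn 0.4deg
0.05 0.07 1.85 0.002 -0.000 -0.001 g;
0.06 0.07 1.85 0.002 -0.000 -0.001 g;
0.06 0.07 1.85 0.002 -0.000 -0.001 g;
0.06 0.07 1.85 0.002 -0.000 -0.001
```

Call:
{"op": "play_rows", "data": {"targets": "0 0.1 1.9 0.004 0 0 -1;0 0 1.8 0.002 0 0 -1;0 0 1.8 0 0 0 -1;0 0 1.6 0 0 0 -1;0 0 0.4 0 0 0 -1;0 0 0.1 0 0 0 -1"}}

```text
time: 7.42
position: [0.4904, -0.1492, 0.1829]
tool_rot: [-2.053, -2.371, 0.003]
ft_force: [-5.6, 1.9, 19.5]
grip_width: 0.23
```

```bash
python3 - <<'E'
from h import *
st()
E
```

```text
t 7.42 grasp [ 0.4896 -0.1489  0.0189] yaw 8.24 tilt [-0.005  0.002] F [-5.57  1.9  19.49] w 20.0
```

Call:
{"op": "play_rows", "data": {"targets": "0 0 -0.1 0 0 0 -0.4;0 0 0 0 0 0 0;0 0 0 0 0 0 0;0 0 -3 0 0 0 0;0 0 -5 0 0 0 0.3;0 0 0 0 0 0 0.3;0 0 0 0 0 0 0.3"}}

```text
time: 8.3
position: [0.4907, -0.1483, 0.2636]
tool_rot: [-2.05, -2.371, 0.007]
ft_force: [0.2, 0.4, -0.3]
grip_width: 0.644
```

```bash
python3 - <<'E'
from h import *
st();im=grab('scene','scene1');P=cloud(im)
for nm,c,r,z0,z1 in [('blk',(.49,-.15),.045,.008,.018),('panL',(.605,.01),.06,.05,.09),('box1',(.423,-.212),.034,.042,.053)]:
    q=top(P,None,c,r,z0,z1); 
    if len(q)>9: print(nm,*rect(q))
plan([0.4225,-0.2125,0.085],28.5,4)
E
```

```text
t 8.3 grasp [ 0.4893 -0.1481  0.0996] yaw 8.31 tilt [-0.009  0.002] F [ 0.22  0.4  -0.26] w 56.1
blk [ 0.4899 -0.1467  0.0208  0.0522] 9.1 213 0.0114
panL [0.605  0.0121 0.0927 0.0934] 41.4 1742 0.0696
box1 [ 0.424  -0.211   0.0446  0.0423] 28.7 351 0.046
dist 94.8mm turn 20.2deg
-1.34 -1.92 0.38 -0.002 -0.001 -0.088 g;
-1.16 -2.03 0.38 -0.002 -0.001 -0.088 g;
-0.98 -2.13 0.37 -0.002 -0.001 -0.088 g;
-0.79 -2.20 0.37 -0.002 -0.001 -0.088
```

View pics/scene1.png

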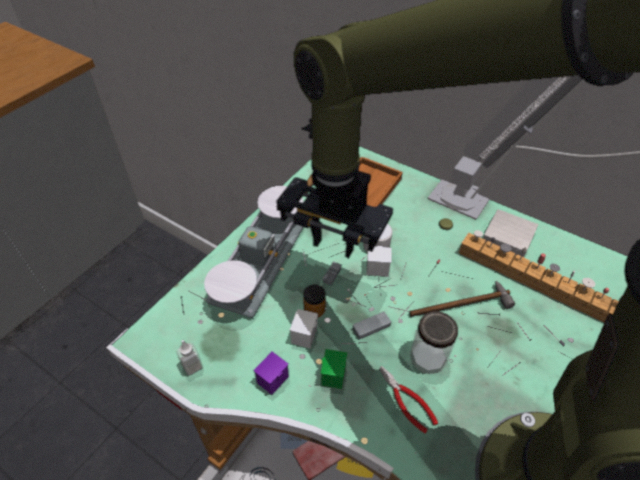

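The block lies flat on the bench at (333,272) and the beam is level. Next I'll take box 1.

Call:
{"op": "play_rows", "data": {"targets": "-1.4 -2 0.4 0 -0.005 -0.088 0.5;-1.2 -2 0.4 0 -0.005 -0.088 0.5;-1 -2.1 0.4 0 0 -0.088 0.5;-0.8 -2.2 0.4 0 0 -0.088 0.5;0 0 0 0 0 0 0.5;0 0 0 0 0 0 0.5"}}

```text
time: 9.1
position: [0.4192, -0.2138, 0.2418]
tool_rot: [-1.587, -2.699, 0.025]
ft_force: [-1.1, 0.3, -0.5]
grip_width: 0.749
```

```bash
python3 - <<'E'
from h import *
st();plan([0.4225,-0.2125,0.060],28.5,1);plan([0.4225,-0.2125,0.022],28.5,3)
E
```

```text
t 9.1 grasp [ 0.4165 -0.2152  0.0779] yaw 29.1 tilt [-0.017 -0.008] F [-1.13  0.26 -0.49] w 65.2
dist 18.2mm turn 1.2deg
-0.05 0.39 1.78 -0.019 -0.001 0.010
dist 56.0mm turn 1.2deg
-0.02 0.15 1.86 -0.006 -0.000 0.003 g;
-0.02 0.14 1.86 -0.006 -0.000 0.003 g;
-0.01 0.13 1.86 -0.006 -0.000 0.003
```

Call:
{"op": "play_rows", "data": {"targets": "0 0.4 0.1 -0.019 0 0.01 0.5;0 0 0 0 0 0 0.5"}}

```text
time: 9.35
position: [0.424, -0.2105, 0.2404]
tool_rot: [1.605, 2.7, 0.002]
ft_force: [0.1, 0.0, -0.3]
grip_width: 0.751
```

```bash
python3 - <<'E'
from h import *
st();plan([0.4225,-0.2125,0.022],28.5,4)
E
```

```text
t 9.35 grasp [ 0.4242 -0.2103  0.0764] yaw 28.55 tilt [0.001 0.001] F [ 0.06  0.04 -0.25] w 65.3
dist 54.5mm turn 0.1deg
-0.03 -0.06 1.36 0.000 -0.000 0.000 g;
-0.03 -0.06 1.36 0.000 -0.000 0.000 g;
-0.03 -0.06 1.36 0.000 -0.000 0.000 g;
-0.03 -0.06 1.36 0.000 -0.000 0.000
```

Call:
{"op": "play_rows", "data": {"targets": "-0.1 -0.2 1.4 0 0 0 0.5;0 0 1.4 0 0 0 0.5;0 0 1.4 0 0 0 0.5;0 0 1 0 0 0 0.5;0 0 0.2 0 0 0 0.5"}}

```text
time: 9.98
position: [0.4228, -0.2116, 0.1825]
tool_rot: [-1.602, -2.699, -0.002]
ft_force: [-6.7, 3.4, 25.9]
grip_width: 0.752
```

```bash
python3 - <<'E'
from h import *
st();plan([0.4225,-0.2125,0.022],28.5,1)
E
```

```text
t 9.97 grasp [ 0.4226 -0.2113  0.0185] yaw 28.61 tilt [-0.002  0.002] F [-6.69  3.37 25.92] w 65.4
dist 3.6mm turn 0.2deg
-0.06 -0.07 -0.35 -0.000 -0.003 0.002
```

Call:
{"op": "play_rows", "data": {"targets": "0 -0.1 -0.4 0 0 0 0.5;0 0 0 0 0 0 0.2;0 0 0 0 0 0 -0.3;0 0 0 0 0 0 -1;0 0 0 0 0 0 -1;0 0 0 0 0 0 -1", "newtons": 15}}

```text
time: 10.72
position: [0.4222, -0.2124, 0.1866]
tool_rot: [-1.603, -2.7, -0.002]
ft_force: [-0.1, 0.0, -0.3]
grip_width: 0.513
```

```bash
python3 - <<'E'
from h import *
st()
E
```

```text
t 10.72 grasp [ 0.4221 -0.2121  0.0226] yaw 28.59 tilt [-0.001  0.002] F [-0.13  0.04 -0.29] w 44.7
```

```bash
python3 - <<'E'
from h import *
p,R=plan([0.4221,-0.2121,0.10],28.6,2)
p,R=plan([0.605,0.0105,0.14],20,7,p,R)
E
```

```text
dist 77.4mm turn 0.1deg
0.02 0.00 -3.87 0.000 -0.001 -0.000 g;
0.02 0.00 -3.87 0.000 -0.001 -0.000
dist 290.9mm turn 8.6deg
1.54 3.82 -0.57 -0.000 0.000 0.021 g;
1.62 3.78 -0.57 -0.000 0.000 0.021 g;
1.70 3.75 -0.57 -0.000 0.000 0.021 g;
1.78 3.71 -0.57 -0.000 0.000 0.021 g;
1.86 3.67 -0.57 -0.000 0.000 0.021 g;
1.94 3.63 -0.57 -0.000 0.000 0.021 g;
2.02 3.59 -0.57 -0.000 0.000 0.021
```

Call:
{"op": "play_rows", "data": {"targets": "0 0 -2 0 0 0 -1;0 0 -4 0 0 0 -1;0.5 1 -2.5 0 0 0 -1;1.6 3.8 -0.6 0 0 0.021 -1;1.6 3.8 -0.6 0 0 0.021 -1;1.7 3.7 -0.6 0 0 0.021 -1;1.8 3.7 -0.6 0 0 0.021 -1;1.9 3.7 -0.6 0 0 0.021 -1;1.9 3.6 0 0 0 0.021 -1;1.5 2.5 0 0 0 0.021 -1;0 0 0 0 0 0 -1;0 0 0 0 0 0 -1"}}

```text
time: 12.22
position: [0.6066, 0.0168, 0.302]
tool_rot: [-1.804, -2.564, 0.002]
ft_force: [0.5, 0.3, 0.1]
grip_width: 0.517
```

```bash
python3 - <<'E'
from h import *
st();plan([0.605,0.0105,0.098],20,3)
E
```

```text
t 12.22 grasp [0.6055 0.0173 0.138 ] yaw 19.74 tilt [-0.006  0.003] F [0.46 0.29 0.13] w 45.0
dist 40.6mm turn 0.5deg
-0.19 -0.11 1.33 -0.002 -0.002 -0.002 g;
-0.19 -0.12 1.33 -0.002 -0.002 -0.002 g;
-0.18 -0.12 1.33 -0.002 -0.002 -0.002
```

Call:
{"op": "play_rows", "data": {"targets": "-0.5 -0.2 1.3 -0.002 -0.002 0 -1;-0.1 -0.1 1.3 -0.004 0 0 -1;0 0 1 0 0 0 -1;0 0 0.5 0 0 0 -1;0 0 0 0 0 0 -1"}}

```text
time: 12.85
position: [0.6036, 0.0063, 0.2572]
tool_rot: [-1.812, -2.562, -0.001]
ft_force: [-1.3, 0.9, -0.3]
grip_width: 0.513
```

```bash
python3 - <<'E'
from h import *
st();plan([0.605,0.0105,0.082],20,3)
E
```

```text
t 12.85 grasp [0.6032 0.0068 0.0932] yaw 19.45 tilt [-0.002  0.003] F [-1.3   0.87 -0.29] w 44.7
dist 12.0mm turn 0.6deg
0.11 0.09 0.37 -0.000 -0.001 -0.003 g;
0.11 0.09 0.37 -0.000 -0.001 -0.003 g;
0.11 0.09 0.37 -0.000 -0.001 -0.003
```

Call:
{"op": "play_rows", "data": {"targets": "0.3 0.25 0 0 0 0 -1;0 0 0.4 0 0 0 -1;0 0 0.4 0 0 0 -1;0 0 0.3 0 0 0 -1;0 0 0 0 0 0 -1"}}

```text
time: 13.48
position: [0.6056, 0.0108, 0.2464]
tool_rot: [-1.812, -2.564, -0.004]
ft_force: [-0.0, 0.7, -0.9]
grip_width: 0.514
```

```bash
python3 - <<'E'
from h import *
st()
E
```

```text
t 13.47 grasp [0.6055 0.0113 0.0824] yaw 19.51 tilt [-0.     0.003] F [-0.03  0.67 -0.89] w 44.7
```

Call:
{"op": "play_rows", "data": {"targets": "0 0 0.1 0 0 0 -1;0 0 0 0 0 0 -0.2;0 0 0 0 0 0 0.3;0 0 0 0 0 0 0.6;0 0 0 0 0 0 0.6"}}

```text
time: 14.1
position: [0.6059, 0.0107, 0.2461]
tool_rot: [-1.813, -2.565, -0.005]
ft_force: [0.4, -0.3, 0.2]
grip_width: 0.757
```

```bash
python3 - <<'E'
from h import *
st()
p,R=plan([0.605,0.0105,0.16],20,2)
p,R=plan([0.456,-0.005,0.09],17,4,p,R)
E
```

```text
t 14.1 grasp [0.6061 0.0112 0.0821] yaw 19.5 tilt [0.001 0.003] F [ 0.36 -0.34  0.25] w 65.8
dist 77.9mm turn 0.5deg
0.02 -0.04 -3.90 0.001 -0.001 -0.004 g;
0.01 -0.04 -3.90 0.001 -0.001 -0.004
dist 165.4mm turn 3.0deg
0.91 -3.63 1.75 0.000 0.000 0.013 g;
0.86 -3.64 1.75 0.000 0.000 0.013 g;
0.81 -3.66 1.75 0.000 0.000 0.013 g;
0.77 -3.67 1.75 0.000 0.000 0.013
```

Call:
{"op": "play_rows", "data": {"targets": "0 0 -3 0 0 0 0.6;0 0 -5 0 0 0 0.6;0.9 -3.6 0 0 0 0.013 0.6;0.9 -3.6 1 0 0 0.013 0.6;0.8 -3.6 2 0 0 0.013 0.6;0.5 -2.5 2 0 0 0.013 0.6;0 0 0 0 0 0 0.6;0 0 0 0 0 0 0.6"}}

```text
time: 15.1
position: [0.4681, -0.0027, 0.2789]
tool_rot: [1.88, 2.514, 0.012]
ft_force: [0.0, -0.5, 0.8]
grip_width: 0.801
```

```bash
python3 - <<'E'
from h import *
st();im=grab('scene','scene2');P=cloud(im)
for nm,c,r,z0,z1 in [('box1onpan',(.605,.01),.045,.095,.125),('panR',(.655,-.203),.06,.06,.095),('box2',(.456,-.005),.034,.042,.053)]:
    q=top(P,None,c,r,z0,z1); 
    if len(q)>9: print(nm,*rect(q))
plan([0.456,-0.005,0.085],17,2)
E
```

```text
t 15.1 grasp [ 0.4692 -0.002   0.1149] yaw 16.41 tilt [0.007 0.005] F [ 0.01 -0.48  0.81] w 69.6
box1onpan [0.6071 0.0131 0.0466 0.0385] 15.6 328 0.1049
panR [ 0.6806 -0.1709  0.0123  0.0467] 39.5 76 0.0807
box2 [ 0.4551 -0.0039  0.0403  0.0467] 18.5 506 0.0462
dist 32.3mm turn 0.7deg
0.06 -0.62 1.49 0.004 -0.001 -0.005 g;
0.06 -0.62 1.49 0.004 -0.001 -0.005
```

View pics/scene2.png

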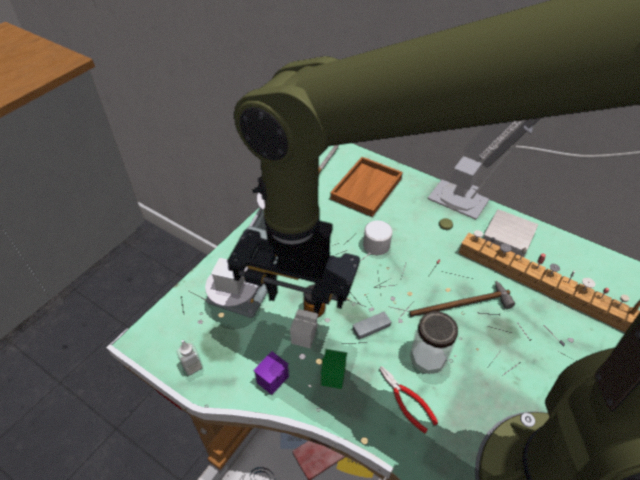

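Call:
{"op": "play_rows", "data": {"targets": "0 -0.8 1.4 0.004 0 0 0.5;0 -0.6 1.4 0.004 0 -0.005 0.5;0 0 0 0 0 0 0.5;0 0 0 0 0 0 0.5"}}

```text
time: 15.65
position: [0.4557, -0.0069, 0.2492]
tool_rot: [-1.875, -2.52, 0.0]
ft_force: [0.2, -0.4, 0.5]
grip_width: 0.752
```

```bash
python3 - <<'E'
from h import *
st();plan([0.456,-0.005,0.021],17,4)
E
```

```text
t 15.65 grasp [ 0.4555 -0.0069  0.0852] yaw 16.71 tilt [-0.001  0.   ] F [ 0.16 -0.35  0.53] w 65.4
dist 64.3mm turn 0.3deg
0.04 0.02 1.61 -0.000 -0.000 -0.001 g;
0.04 0.02 1.61 -0.000 -0.000 -0.001 g;
0.04 0.02 1.61 -0.000 -0.000 -0.001 g;
0.04 0.02 1.61 -0.000 -0.000 -0.001
```

Call:
{"op": "play_rows", "data": {"targets": "0.2 0.1 1.6 0 0 0 0.5;0 0 1.6 0 0 0 0.5;0 0 1.5 0 0 0 0.5;0 0 1 0 0 0 0.5;0 0 0 0 0 0 0.5;0 0 0 0 0 0 0.5"}}

```text
time: 16.4
position: [0.4566, -0.004, 0.1885]
tool_rot: [-1.874, -2.521, 0.0]
ft_force: [0.8, 0.5, -0.8]
grip_width: 0.75
```

```bash
python3 - <<'E'
from h import *
st();plan([0.456,-0.005,0.021],17,1)
E
```

```text
t 16.4 grasp [ 0.4566 -0.004   0.0245] yaw 16.75 tilt [-0. -0.] F [ 0.82  0.45 -0.77] w 65.2
dist 3.7mm turn 0.2deg
-0.08 -0.09 0.35 -0.000 0.000 -0.004
```

Call:
{"op": "play_rows", "data": {"targets": "-0.1 -0.1 0.4 0 0 0 0.5;0 0 0 0 0 0 0.2;0 0 0 0 0 0 -0.3;0 0 0 0 0 0 -1;0 0 0 0 0 0 -1;0 0 0 0 0 0 -1;0 0 0 0 0 0 -1", "newtons": 15}}

```text
time: 17.27
position: [0.4563, -0.0054, 0.1853]
tool_rot: [1.874, 2.521, 0.003]
ft_force: [-0.5, -0.4, -0.6]
grip_width: 0.453
```

```bash
python3 - <<'E'
from h import *
st();grab('side','side1')
c=load('side1')['pixels'][180:320,260:460]; cv2.imwrite('pics/crop5.png',cv2.resize(c,(800,560),interpolation=cv2.INTER_CUBIC))
E
```

```text
t 17.27 grasp [ 0.4566 -0.0052  0.0213] yaw 16.74 tilt [0.002 0.001] F [-0.53 -0.44 -0.61] w 39.4
```

View pics/crop5.png

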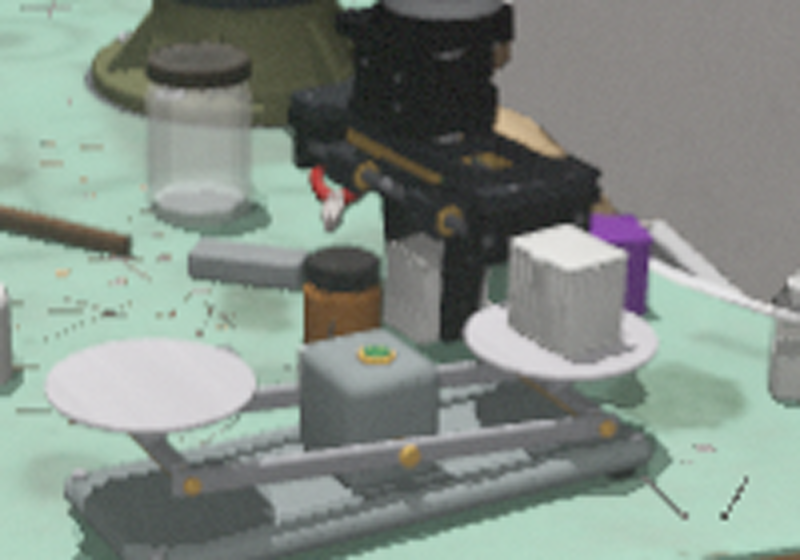

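The crop shows box 1 upright on its pan at (568,292). The gripper on box 2 closed to 39 mm instead of 36, so the finger is pressing on the lip. I'll let go and re-grip 15 mm towards +y, on the flat part of the face clear of the lip.

Call:
{"op": "play_rows", "data": {"targets": "0 0 0 0 0 0 0.2;0 0 0 0 0 0 0.5;0 0 0 0 0 0 0.5;0.8 0 0 0 0 0 0.5;0.75 0 0 0 0 0 0.5;0 0 0 0 0 0 0.5;0 0 0 0 0 0 0.5"}}

```text
time: 18.2
position: [0.4518, 0.0112, 0.1855]
tool_rot: [1.872, 2.521, 0.004]
ft_force: [0.1, 0.1, -0.5]
grip_width: 0.748
```

```bash
python3 - <<'E'
from h import *
st();plan([0.4516,0.0098,0.0215],17,1)
im=grab('scene','scene3');P=cloud(im);q=top(P,None,(.456,-.005),.033,.042,.053);print(rect(q))
E
```

```text
t 18.2 grasp [0.4522 0.0114 0.0215] yaw 16.8 tilt [0.003 0.001] F [ 0.11  0.13 -0.52] w 65.1
dist 1.4mm turn 0.3deg
-0.13 -0.06 0.00 0.003 -0.001 -0.003
(array([0.4519, 0.0082, 0.0397, 0.0114]), 22.7, 99, 0.0462)
```

Call:
{"op": "play_rows", "data": {"targets": "-0.13 -0.06 0 0 0 0 0.3;0 0 0 0 0 0 0;0 0 0 0 0 0 -1;0 0 0 0 0 0 -1;0 0 0 0 0 0 -1;0 0 0 0 0 0 -1", "newtons": 28}}

```text
time: 19.0
position: [0.4514, 0.0091, 0.1854]
tool_rot: [1.874, 2.52, 0.003]
ft_force: [-1.2, 0.0, 1.5]
grip_width: 0.421
```

```bash
python3 - <<'E'
from h import *
st()
E
```

```text
t 19.0 grasp [0.4518 0.0093 0.0214] yaw 16.74 tilt [0.002 0.001] F [-1.21  0.    1.46] w 36.6
```

Call:
{"op": "play_rows", "data": {"targets": "0 0 -1 0 0 0 -1;0 0 -2 0 0 0 -1;0 0 -2 0 0 0 -1;0 0 0 0 0 0 -1;0 0 0 0 0 0 -1"}}

```text
time: 19.62
position: [0.4508, 0.0089, 0.2373]
tool_rot: [1.875, 2.52, 0.002]
ft_force: [0.6, -0.9, -1.3]
grip_width: 0.421
```

```bash
python3 - <<'E'
from h import *
st();grab('side','side2')
c=load('side2')['pixels'][150:310,280:440]; cv2.imwrite('pics/crop6.png',cv2.resize(c,(600,600),interpolation=cv2.INTER_CUBIC))
s,p,R=pose()
p,R=plan([0.46,-0.02,0.15],17,2)
p,R=plan([0.651,-0.188,0.15],17,6,p,R)
E
```

```text
t 19.62 grasp [0.451  0.009  0.0733] yaw 16.72 tilt [0.001 0.001] F [ 0.56 -0.87 -1.28] w 36.6
dist 82.5mm turn 0.3deg
-1.51 0.03 -3.84 0.001 -0.000 -0.003 g;
-1.51 0.02 -3.84 0.001 -0.000 -0.003
dist 254.4mm turn 0.0deg
-3.61 2.23 0.00 0.000 -0.000 -0.000 g;
-3.61 2.23 0.00 0.000 -0.000 -0.000 g;
-3.61 2.23 0.00 0.000 -0.000 -0.000 g;
-3.61 2.23 0.00 0.000 -0.000 -0.000 g;
-3.61 2.23 0.00 0.000 -0.000 -0.000 g;
-3.61 2.23 0.00 0.000 -0.000 -0.000
```

View pics/crop6.png

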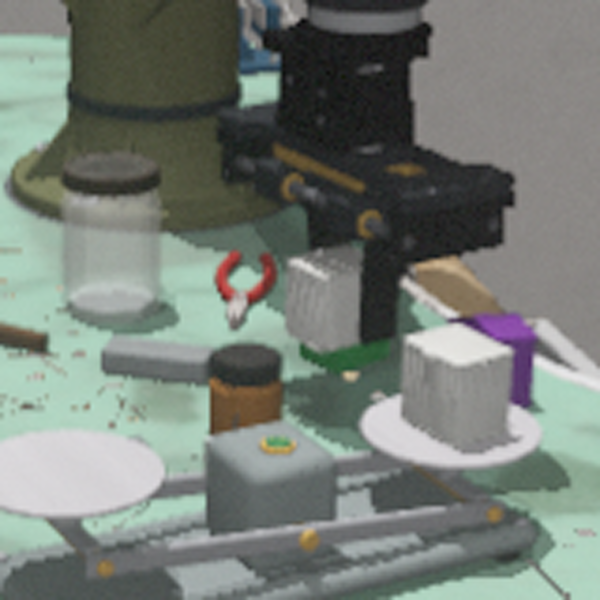

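Box 2 is held upright at (325,300), and the jar is undisturbed. I'm moving it to the right pan.

Call:
{"op": "play_rows", "data": {"targets": "0 0 -4 0 0 0 -1;-1.5 0 -4 0 0 0 -1;-3.6 2.2 0 0 0 0 -1;-3.6 2.2 0 0 0 0 -1;-3.6 2.2 0 0 0 0 -1;-3.6 2.2 0 0 0 0 -1;-3.6 2.2 0 0 0 0 -1;-3.6 2.2 0 0 0 0 -1;-1.5 0 0 0 0 0 -1;0 0 0 0 0 0 -1;0 0 0 0 0 0 -1"}}

```text
time: 21.05
position: [0.6517, -0.1903, 0.3062]
tool_rot: [-1.858, -2.516, 0.015]
ft_force: [0.5, -0.1, -1.9]
grip_width: 0.426
```

```bash
python3 - <<'E'
from h import *
st();plan([0.651,-0.188,0.108],17,3)
E
```

```text
t 21.05 grasp [ 0.6489 -0.1901  0.1422] yaw 17.13 tilt [-0.017  0.001] F [ 0.54 -0.14 -1.89] w 37.0
dist 34.3mm turn 1.0deg
0.07 0.02 1.14 -0.005 -0.002 0.001 g;
0.07 0.01 1.14 -0.005 -0.002 0.001 g;
0.08 0.00 1.14 -0.005 -0.002 0.001
```

Call:
{"op": "play_rows", "data": {"targets": "0.2 0.1 1.1 -0.016 -0.005 0 -1;0 0 1 0 0 0 -1;0 0 0.8 0 0 0 -1;0 0 0.2 0 0 0 -1;0 0 0 0 0 0 -1;0 0 0 0 0 0 -1"}}

```text
time: 21.8
position: [0.6511, -0.1844, 0.2732]
tool_rot: [-1.86, -2.529, -0.005]
ft_force: [0.7, 0.0, -2.0]
grip_width: 0.42
```

```bash
python3 - <<'E'
from h import *
st();plan([0.651,-0.188,0.1025],17,1)
grab('side','side3')
c=load('side3')['pixels'][180:340,240:440]; cv2.imwrite('pics/crop7.png',cv2.resize(c,(750,600),interpolation=cv2.INTER_CUBIC))
E
```

```text
t 21.8 grasp [ 0.6512 -0.1837  0.1092] yaw 17.33 tilt [0.001 0.004] F [ 0.67  0.   -1.97] w 36.6
dist 7.6mm turn 0.4deg
-0.35 -0.12 0.67 0.002 -0.003 0.006
```

View pics/crop7.png

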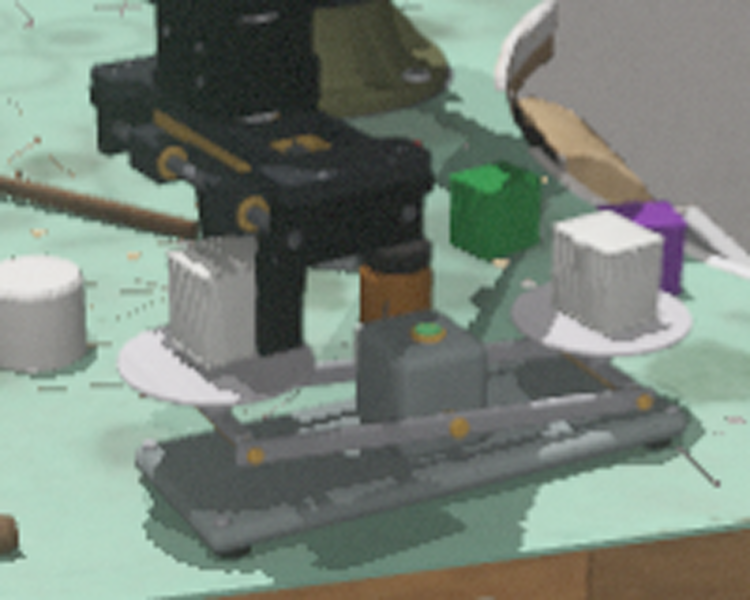

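Call:
{"op": "play_rows", "data": {"targets": "-0.35 -0.1 0.2 0 0 0 -1;0 0 0.25 0 0 0 -1;0 0 0.2 0 0 0 -1;0 0 0 0 0 0 -1;0 0 0 0 0 0 -1"}}

```text
time: 22.48
position: [0.6513, -0.1887, 0.2667]
tool_rot: [-1.862, -2.53, -0.006]
ft_force: [0.1, 0.1, -1.1]
grip_width: 0.419
```

```bash
python3 - <<'E'
from h import *
st();plan([0.651,-0.188,0.1025],17,1)
grab('side','side4')
c=load('side4')['pixels'][180:340,240:440]; cv2.imwrite('pics/crop8.png',cv2.resize(c,(750,600),interpolation=cv2.INTER_CUBIC))
E
```

```text
t 22.48 grasp [ 0.6516 -0.1881  0.1027] yaw 17.3 tilt [0.002 0.003] F [ 0.13  0.12 -1.08] w 36.5
dist 0.8mm turn 0.4deg
0.08 -0.01 0.02 0.003 -0.003 0.005
```

View pics/crop8.png

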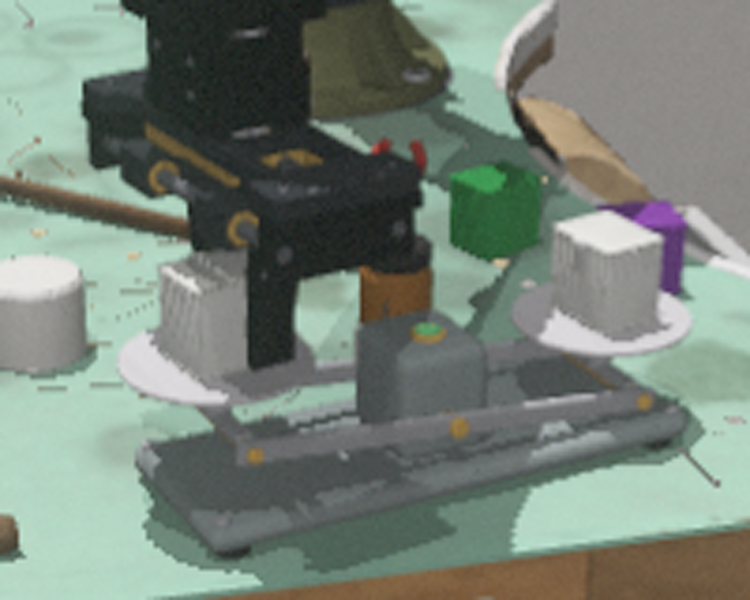

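Call:
{"op": "play_rows", "data": {"targets": "0 0 0.1 0 0 0 -1;0 0 0 0 0 0 -1;0 0 0 0 0 0 -1", "newtons": 4}}

```text
time: 22.9
position: [0.6514, -0.1887, 0.2661]
tool_rot: [-1.861, -2.53, -0.006]
ft_force: [-0.4, -0.8, -1.0]
grip_width: 0.427
```

Call:
{"op": "play_rows", "data": {"targets": "0 0 0 0 0 0 0;0 0 0 0 0 0 0.5;0 0 0 0 0 0 0.5;0 0 0 0 0 0 0.5;0 0 0 0 0 0 0.5;0 0 0 0 0 0 0.5"}}

```text
time: 23.65
position: [0.6519, -0.1889, 0.267]
tool_rot: [1.861, 2.529, 0.007]
ft_force: [0.4, 0.0, 0.3]
grip_width: 0.745
```

```bash
python3 - <<'E'
from h import *
st()
grab('side','side5')
c=load('side5')['pixels'][180:340,240:440]; cv2.imwrite('pics/crop9.png',cv2.resize(c,(750,600),interpolation=cv2.INTER_CUBIC))
E
```

```text
t 23.65 grasp [ 0.6525 -0.1884  0.103 ] yaw 17.32 tilt [0.004 0.003] F [0.39 0.02 0.26] w 64.8
```

View pics/crop9.png

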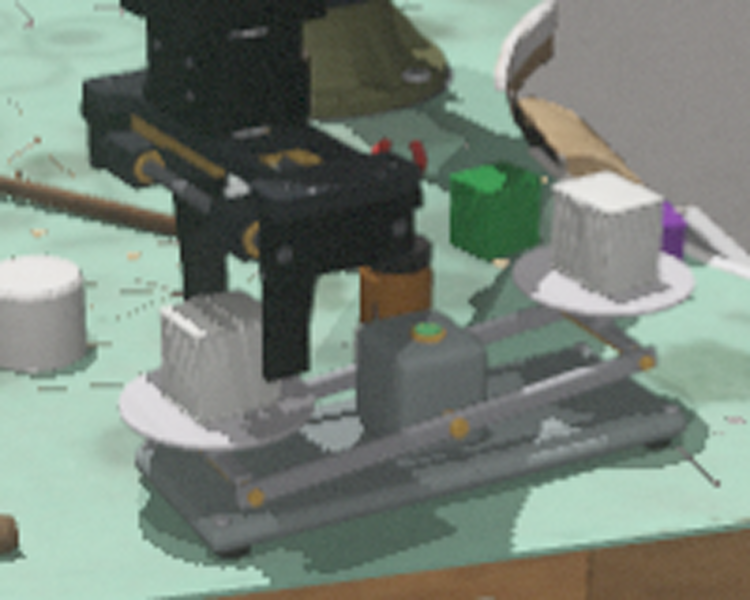

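The right pan sank: its box is at (215,355) and the left box rose to (607,235), so box 2 is heavier. I'll back off, confirm with depth, and locate box 2.

Call:
{"op": "play_rows", "data": {"targets": "0 0 -4 0 0 0 0.5;0 0 -5 0 0 0 0.5;-4 0 -1 0 0 0 0.5;-4 0 0 0 0 0 0.5;0 0 0 0 0 0 0.5;0 0 0 0 0 0 0.5"}}

```text
time: 24.45
position: [0.6765, -0.265, 0.3693]
tool_rot: [1.857, 2.534, 0.008]
ft_force: [1.4, 0.3, -0.6]
grip_width: 0.747
```

```bash
python3 - <<'E'
from h import *
st();P0=cloud(grab('wrist','wrist5'));P1=cloud(grab('scene','scene5'));st()
for P in (P0,P1):
  for nm,c,r,z0,z1 in [('box2',(.655,-.2025),.045,.09,.135),('box1',(.605,.01),.045,.09,.135),('panR',(.655,-.2025),.047,.05,.088),('panL',(.605,.01),.047,.05,.088)]:
    q=top(P,None,c,r,z0,z1)
    if len(q)>9: print(nm,*rect(q))
q=top(P0,None,(.655,-.2025),.045,.095,.112)
m=np.zeros((400,400),np.uint8)
for x,y,_ in q: m[int(200-(x-.655)*4000),int(200-(y+.2025)*4000)]=255
cv2.imwrite('pics/m3.png',cv2.dilate(m,np.ones((5,5))))
E
```

```text
t 24.45 grasp [ 0.677  -0.2644  0.2053] yaw 17.53 tilt [0.003 0.004] F [ 1.4   0.34 -0.6 ] w 65.0
t 24.55 grasp [ 0.6767 -0.2644  0.2053] yaw 17.54 tilt [0.003 0.004] F [ 0.85 -0.02 -0.04] w 65.5
box2 [ 0.6545 -0.2029  0.0395  0.0458] 18.5 3744 0.1061
panR [ 0.6549 -0.2036  0.0915  0.0927] 67.7 6508 0.0595
box2 [ 0.6552 -0.1999  0.0408  0.0474] 17.7 410 0.1046
box1 [0.6071 0.0107 0.0463 0.041 ] 20.4 870 0.1252
panR [ 0.6518 -0.1984  0.0916  0.0835] 44.7 892 0.0593
panL [0.5995 0.0145 0.0933 0.0792] 53.0 1045 0.0807
```

View pics/wrist5.png

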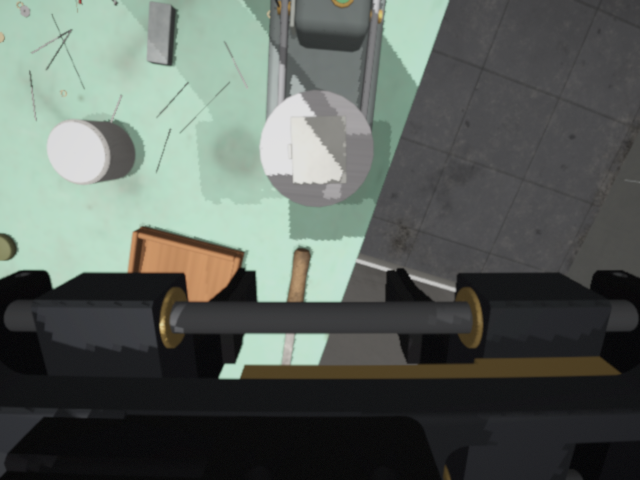

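View pics/m3.png

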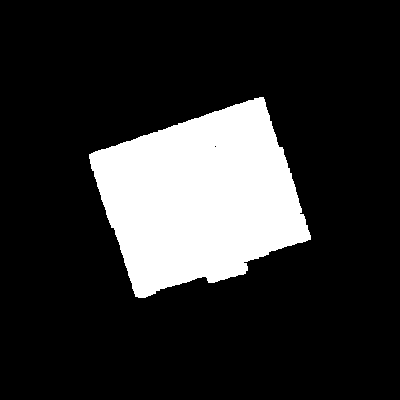

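```bash
python3 - <<'E'
from h import *
print(np.round(ctrl.get_state()['joint_positions'],3))
plan([0.6558,-0.2024,0.19],108.5,9)
plan([0.6558,-0.2024,0.19],-71.5,9)
for P in (cloud(load('wrist5')),cloud(load('scene5'))):
    q=top(P,None,(.562,-.403),.10,.017,.027);print(rect(q))
E
```

```text
[-0.128  0.579  0.719  1.3   -0.379  1.396  0.879]
dist 67.5mm turn 91.0deg
0.66 -0.01 0.15 0.000 0.000 -0.159 g;
0.65 0.10 0.15 0.000 0.000 -0.159 g;
0.63 0.20 0.15 0.000 0.000 -0.159 g;
0.59 0.30 0.15 0.000 0.000 -0.159 g;
0.53 0.38 0.15 0.000 0.000 -0.159 g;
0.47 0.46 0.15 0.000 0.000 -0.159 g;
0.39 0.53 0.15 0.000 0.000 -0.159 g;
0.30 0.59 0.15 0.000 0.000 -0.159 g;
0.20 0.63 0.15 0.000 0.000 -0.159 g;
0.10 0.65 0.15 0.000 0.000 -0.159
dist 67.5mm turn 89.0deg
0.73 -0.01 0.17 0.000 -0.001 0.173 g;
0.72 -0.13 0.17 0.000 -0.001 0.173 g;
0.68 -0.25 0.17 0.000 -0.001 0.173 g;
0.63 -0.37 0.17 0.000 -0.001 0.173 g;
0.56 -0.47 0.17 0.000 -0.001 0.173 g;
0.47 -0.56 0.17 0.000 -0.001 0.173 g;
0.37 -0.63 0.17 0.000 -0.001 0.173 g;
0.25 -0.69 0.17 0.000 -0.001 0.173 g;
0.13 -0.72 0.17 0.000 -0.001 0.173
(array([ 0.5587, -0.3512,  0.1107,  0.046 ]), 4.4, 1093, 0.0219)
(array([ 0.562 , -0.4023,  0.1117,  0.1552]), 2.9, 518, 0.0209)
```

Call:
{"op": "play_rows", "data": {"targets": "0.7 0 0.1 0 0 -0.159 0.5;0.7 0.1 0.1 0 0 -0.159 0.5"}}

```text
time: 24.8
position: [0.6718, -0.2492, 0.3668]
tool_rot: [-1.416, -2.804, -0.007]
ft_force: [-0.4, -0.5, 0.4]
grip_width: 0.751
```

```bash
python3 - <<'E'
from h import *
st();print(np.round(ctrl.get_state()['joint_positions'],3))
plan([0.6558,-0.2024,0.17],108.5,9)
E
```

```text
t 24.8 grasp [ 0.6721 -0.2484  0.2028] yaw 36.41 tilt [0.002 0.004] F [-0.45 -0.47  0.39] w 65.3
[-0.12   0.543  0.657  1.332 -0.332  1.375  1.166]
dist 59.3mm turn 72.1deg
0.52 0.16 0.37 0.001 0.000 -0.140 g;
0.49 0.23 0.37 0.001 0.000 -0.140 g;
0.46 0.30 0.37 0.001 0.000 -0.140 g;
0.41 0.36 0.37 0.001 0.000 -0.140 g;
0.36 0.42 0.37 0.001 0.000 -0.140 g;
0.29 0.46 0.37 0.001 0.000 -0.140 g;
0.23 0.50 0.37 0.001 0.000 -0.140 g;
0.16 0.53 0.37 0.001 0.000 -0.140 g;
0.08 0.54 0.36 0.001 0.000 -0.140
```

```bash
python3 - <<'E'
from h import *
plan([0.6558,-0.2024,0.17],-71.5,11)
E
```

```text
dist 59.3mm turn 107.9deg
0.43 0.13 0.30 0.000 -0.000 0.171 g;
0.44 0.06 0.30 0.000 -0.000 0.171 g;
0.45 -0.02 0.30 0.000 -0.000 0.171 g;
0.44 -0.09 0.30 0.000 -0.000 0.171 g;
0.42 -0.17 0.30 0.000 -0.000 0.171 g;
0.38 -0.24 0.30 0.000 -0.000 0.171 g;
0.34 -0.30 0.30 0.000 -0.000 0.171 g;
0.28 -0.35 0.30 0.000 -0.000 0.171 g;
0.22 -0.39 0.30 0.000 -0.000 0.171 g;
0.15 -0.42 0.30 0.000 -0.000 0.171 g;
0.07 -0.44 0.30 0.000 -0.000 0.171
```

Call:
{"op": "play_rows", "data": {"targets": "0.4 0.1 0.3 0 0 0.171 0.5;0.4 0.1 0.3 0 0 0.171 0.5;0.4 0 0.3 0 0 0.171 0.5;0.4 -0.1 0.3 0 0 0.171 0.5;0.4 -0.2 0.3 0 0 0.171 0.5;0.4 -0.2 0.3 0 0 0.171 0.5;0.3 -0.3 0.3 0 0 0.171 0.5;0.3 -0.3 0.3 0 0 0.171 0.5;0.2 -0.4 0.3 0 0 0.171 0.5;0.1 -0.4 0.3 0 0 0.171 0.5;0.1 -0.4 0.3 0 0 0.171 0.5;0 0 0 0 0 0 0.5;0 0 0 0 0 0 0.5"}}

```text
time: 26.42
position: [0.6578, -0.1832, 0.3317]
tool_rot: [-3.088, -0.456, -0.005]
ft_force: [-0.0, -0.2, 0.3]
grip_width: 0.753
```

```bash
python3 - <<'E'
from h import *
st();print(np.round(ctrl.get_state()['joint_positions'],3))
plan([0.6558,-0.2024,0.14],-71.5,2)
E
```

```text
t 26.43 grasp [ 0.6578 -0.1798  0.1677] yaw -73.18 tilt [-0.    0.02] F [-0.   -0.2   0.26] w 65.5
[-0.46   0.626  1.032  1.48  -0.56   1.355 -0.663]
dist 33.7mm turn 2.0deg
-0.38 0.92 1.36 -0.010 -0.003 -0.015 g;
-0.39 0.90 1.37 -0.010 -0.003 -0.015
```

Call:
{"op": "play_rows", "data": {"targets": "-0.4 0.9 0.7 -0.01 0 -0.015 0.5;-0.4 0.9 0.7 -0.01 0 -0.015 0.5;0 0 0 0 0 0 0.5;0 0 0 0 0 0 0.5"}}

```text
time: 26.92
position: [0.6548, -0.2051, 0.3164]
tool_rot: [3.099, 0.512, 0.01]
ft_force: [1.0, 0.4, -0.6]
grip_width: 0.751
```

```bash
python3 - <<'E'
from h import *
st();print(np.round(ctrl.get_state()['joint_positions'],3))
plan([0.6558,-0.2024,0.083],-71.5,4)
E
```

```text
t 26.93 grasp [ 0.6559 -0.2051  0.1524] yaw -71.24 tilt [0.007 0.   ] F [ 1.01  0.42 -0.58] w 65.3
[-0.427  0.64   1.022  1.493 -0.558  1.315 -0.598]
dist 69.5mm turn 0.5deg
0.03 -0.06 1.74 0.000 -0.002 0.001 g;
0.04 -0.06 1.74 0.000 -0.002 0.001 g;
0.04 -0.06 1.74 0.000 -0.002 0.001 g;
0.04 -0.06 1.74 0.000 -0.002 0.001
```

Call:
{"op": "play_rows", "data": {"targets": "0.1 -0.25 1.7 0 -0.007 0 0.5;0 0 1.7 0 0 0 0.5;0 0 1.7 0 0 0 0.5;0 0 1.3 0 0 0 0.5;0 0 0 0 0 0 0.5;0 0 0 0 0 0 0.5"}}

```text
time: 27.68
position: [0.655, -0.2013, 0.2463]
tool_rot: [3.098, 0.514, -0.005]
ft_force: [-0.6, -0.5, -1.1]
grip_width: 0.75
```

```bash
python3 - <<'E'
from h import *
st()
plan([0.6558,-0.2024,0.083],-71.5,1)
E
```

```text
t 27.68 grasp [ 0.6546 -0.2016  0.0823] yaw -71.17 tilt [-0.003 -0.001] F [-0.57 -0.54 -1.06] w 65.3
dist 1.5mm turn 0.4deg
0.04 0.13 -0.07 0.001 0.003 0.006
```

Call:
{"op": "play_rows", "data": {"targets": "0 0.1 -0.05 0 0 0 0.2;0 0 0 0 0 0 -0.2;0 0 0 0 0 0 -1;0 0 0 0 0 0 -1;0 0 0 0 0 0 -1;0 0 0 0 0 0 -1", "newtons": 18}}

```text
time: 28.42
position: [0.6558, -0.2026, 0.2485]
tool_rot: [3.098, 0.514, -0.001]
ft_force: [-0.1, 0.3, -0.6]
grip_width: 0.513
```

```bash
python3 - <<'E'
from h import *
st()
p,R=plan([0.6558,-0.2024,0.14],-71.5,2)
p,R=plan([0.562,-0.403,0.12],-85,6,p,R)
E
```

```text
t 28.43 grasp [ 0.6558 -0.2028  0.0845] yaw -71.16 tilt [-0.    -0.002] F [-0.09  0.33 -0.62] w 44.6
dist 55.5mm turn 0.3deg
0.00 -0.00 -2.77 0.001 0.000 0.003 g;
0.00 -0.01 -2.77 0.001 0.000 0.003
dist 222.3mm turn 13.5deg
-2.54 2.67 0.33 -0.000 -0.000 0.039 g;
-2.44 2.77 0.33 -0.000 -0.000 0.039 g;
-2.33 2.87 0.33 -0.000 -0.000 0.039 g;
-2.21 2.95 0.33 -0.000 -0.000 0.039 g;
-2.09 3.04 0.33 -0.000 -0.000 0.039 g;
-1.97 3.12 0.33 -0.000 -0.000 0.039
```

Call:
{"op": "play_rows", "data": {"targets": "0 0 -1.5 0 0 0 -1;0 0 -3 0 0 0 -1;0 0 -2.5 0 0 0 -1;-2.5 2.7 0 0 0 0.039 -1;-2.5 2.8 0 0 0 0.039 -1;-2.3 2.9 0 0 0 0.039 -1;-2.2 2.9 0.5 0 0 0.039 -1;-2.1 3 0.5 0 0 0.039 -1;-2 3.1 0.5 0 0 0.039 -1;0 0 0 0 0 0 -1;0 0 0 0 0 0 -1"}}

```text
time: 29.8
position: [0.5613, -0.4089, 0.3154]
tool_rot: [3.133, 0.141, 0.01]
ft_force: [-0.2, -0.9, -1.6]
grip_width: 0.509
```

```bash
python3 - <<'E'
from h import *
st();print(np.round(ctrl.get_state()['joint_positions'],3))
p,R=plan([0.562,-0.403,0.05],-87,5)
E
```

```text
t 29.8 grasp [ 0.5624 -0.4098  0.1514] yaw -84.84 tilt [ 0.007 -0.005] F [-0.19 -0.89 -1.55] w 44.3
[-0.11   0.68   1.062  1.472 -0.602  1.333 -0.487]
dist 101.6mm turn 2.2deg
0.01 -0.13 2.03 0.001 -0.001 0.008 g;
0.01 -0.13 2.03 0.001 -0.001 0.008 g;
0.02 -0.12 2.03 0.001 -0.001 0.008 g;
0.02 -0.12 2.03 0.001 -0.001 0.008 g;
0.02 -0.12 2.03 0.001 -0.001 0.008
```

Call:
{"op": "play_rows", "data": {"targets": "0.1 -0.6 2 0 -0.005 0.02 -1;0 0 2 0 0 0.01 -1;0 0 2 0 0 0 -1;0 0 2 0 0 0 -1;0 0 1.5 0 0 0 -1;0 0 0 0 0 0 -1;0 0 0 0 0 0 -1"}}

```text
time: 30.68
position: [0.5642, -0.3989, 0.2117]
tool_rot: [3.137, 0.1, -0.001]
ft_force: [0.0, 0.2, -1.8]
grip_width: 0.514
```

```bash
python3 - <<'E'
from h import *
st();plan([0.562,-0.403,0.032],-87,1)
E
```

```text
t 30.68 grasp [ 0.5641 -0.3994  0.0477] yaw -86.35 tilt [-0.001 -0.003] F [ 0.01  0.18 -1.81] w 44.7
dist 16.4mm turn 0.7deg
-0.25 0.39 1.57 0.003 0.001 0.011
```

Call:
{"op": "play_rows", "data": {"targets": "-0.2 0.3 0.6 0 0 0 -1;0 0 0.5 0 0 0 -1;0 0 0.3 0 0 0 -1;0 0 0.1 0 0 0 -1;0 0 0 0 0 0 -1;0 0 0 0 0 0 -1"}}

```text
time: 31.42
position: [0.5626, -0.4032, 0.1978]
tool_rot: [3.135, 0.1, 0.003]
ft_force: [-0.2, -0.3, -1.4]
grip_width: 0.513
```

```bash
python3 - <<'E'
from h import *
st()
E
```

```text
t 31.43 grasp [ 0.563  -0.404   0.0338] yaw -86.36 tilt [ 0.002 -0.005] F [-0.16 -0.33 -1.39] w 44.7
```

Call:
{"op": "play_rows", "data": {"targets": "0 0 0.15 0 0 0 -1;0 0 0.1 0 0 0 -1;0 0 0.1 0 0 0 -1;0 0 0 0 0 0 -1"}}

```text
time: 31.92
position: [0.5629, -0.4034, 0.1954]
tool_rot: [3.135, 0.1, 0.005]
ft_force: [-0.2, -0.2, -2.0]
grip_width: 0.513
```

```bash
python3 - <<'E'
from h import *
st()
E
```

```text
t 31.93 grasp [ 0.5634 -0.4041  0.0314] yaw -86.35 tilt [ 0.003 -0.005] F [-0.23 -0.23 -2.  ] w 44.6
```

Call:
{"op": "play_rows", "data": {"targets": "0 0 0.15 0 0 0 -1;0 0 0.1 0 0 0 -1;0 0 0 0 0 0 -1"}}

```text
time: 32.3
position: [0.5628, -0.4036, 0.1954]
tool_rot: [3.136, 0.1, 0.006]
ft_force: [-0.8, 0.3, -2.1]
grip_width: 0.511
```

```bash
python3 - <<'E'
from h import *
st()
E
```

```text
t 32.3 grasp [ 0.5635 -0.4042  0.0314] yaw -86.34 tilt [ 0.004 -0.003] F [-0.83  0.33 -2.13] w 44.4
```

Call:
{"op": "play_rows", "data": {"targets": "0 0 0.3 0 0 0 -1;0 0 0.1 0 0 0 -1"}}

```text
time: 32.55
position: [0.5628, -0.404, 0.1953]
tool_rot: [3.138, 0.101, 0.008]
ft_force: [-2.0, 3.0, 3.4]
grip_width: 0.51
```

```bash
python3 - <<'E'
from h import *
st()
E
```

```text
t 32.55 grasp [ 0.5637 -0.4042  0.0313] yaw -86.33 tilt [ 0.005 -0.002] F [-2.    3.03  3.44] w 44.3
```

Contact on the tray floor (vertical force rose to about +3 N). I'll release and back off.

Call:
{"op": "play_rows", "data": {"targets": "0 0 0 0 0 0 -0.2;0 0 0 0 0 0 0.3;0 0 0 0 0 0 0.4;0 0 0 0 0 0 0.4;0 0 -3 0 0 0 0.4;0 0 -5 0 0 0 0.4;0 0 -5 0 0 0 0.4;0 0 -5 0 0 0 0.4;3 -3 -2 0 0 0 0.4;4 -4 0 0 0 0 0.4;4 -4 0 0 0 0 0.4;0 0 0 0 0 0 0.4;0 0 0 0 0 0 0.4"}}

```text
time: 34.17
position: [0.667, -0.2856, 0.3999]
tool_rot: [3.135, 0.094, 0.009]
ft_force: [-1.1, -0.5, -0.4]
grip_width: 0.701
```

```bash
python3 - <<'E'
from h import *
st();a=grab('scene','scene6');b=grab('side','side6');st()
cv2.imwrite('pics/crop10.png',cv2.resize(b['pixels'][180:350,110:480],(800,368),interpolation=cv2.INTER_CUBIC))
A,B=cloud(load('scene0')),cloud(a);C,D=cloud(load('side0')),cloud(b)
for nm,c,r,z0,z1 in [('box2tray',(.562,-.404),.045,.045,.06),('box1',(.605,.01),.045,.09,.135),('panL',(.605,.01),.047,.05,.088),('panR',(.655,-.2025),.047,.05,.088),('blk',(.49,-.147),.045,.008,.018),('cup',(.457,-.262),.04,.044,.053),('jar',(.472,-.06),.03,.049,.06),('purple',(.45,.097),.04,.042,.05),('green',(.371,.03),.04,.042,.05),('drop',(.575,.153),.03,.05,.09),('big',(.363,-.085),.05,.01,.022)]:
  for k,P in (('s0',A),('s6',B),('d0',C),('d6',D)):
    q=top(P,None,c,r,z0,z1)
    if len(q)>15: print(nm,k,*rect(q))
E
```

```text
t 34.17 grasp [ 0.668  -0.2865  0.2359] yaw -86.58 tilt [ 0.006 -0.005] F [-1.06 -0.48 -0.39] w 61.0
t 34.27 grasp [ 0.6682 -0.2858  0.2357] yaw -86.56 tilt [ 0.006 -0.004] F [-0.01  0.84  0.37] w 60.9
box2tray s6 [ 0.5641 -0.4034  0.0405  0.0508] 6.5 271 0.052
box2tray d6 [ 0.5656 -0.4051  0.0452  0.0444] 3.7 307 0.0532
box1 s6 [0.6071 0.0102 0.0457 0.0414] 18.5 597 0.1048
box1 d6 [0.607  0.009  0.0488 0.0445] 18.0 411 0.1045
panL s0 [0.6056 0.0108 0.0909 0.0919] 36.5 1671 0.0591
panL s6 [0.6003 0.0149 0.0917 0.0798] 51.2 1223 0.0591
panL d0 [0.6054 0.0083 0.091  0.0912] 66.9 774 0.0609
panL d6 [0.6097 0.0065 0.0913 0.0814] 64.6 808 0.0616
panR s0 [ 0.6558 -0.2017  0.0902  0.092 ] 35.4 1186 0.0806
panR s6 [ 0.6557 -0.2015  0.0902  0.0923] 35.5 1199 0.0805
panR d0 [ 0.6549 -0.2033  0.0907  0.0926] 76.9 1133 0.0823
panR d6 [ 0.655  -0.2034  0.0905  0.0925] 76.1 1126 0.0823
blk s6 [ 0.4904 -0.1463  0.0209  0.0503] 9.1 218 0.0113
cup s0 [ 0.4563 -0.264   0.0539  0.0542] 25.0 432 0.0472
cup s6 [ 0.4561 -0.2641  0.0544  0.0544] 40.3 427 0.0471
cup d0 [ 0.4549 -0.266   0.0549  0.0632] 68.2
[... 482 characters left out ...]
.0965 0.0457 0.0451] 86.4 129 0.0479
green s0 [0.371  0.0335 0.0396 0.0475] 23.5 596 0.0461
green s6 [0.3711 0.0333 0.0399 0.0462] 23.2 598 0.0461
green d0 [0.37   0.032  0.0421 0.0486] 24.5 159 0.0478
green d6 [0.37   0.0303 0.0445 0.0486] 20.4 164 0.0478
drop s0 [0.578  0.155  0.0261 0.0274] 66.4 232 0.0613
drop s6 [0.5778 0.1554 0.026  0.0292] 65.0 231 0.0609
drop d0 [0.5831 0.1513 0.0279 0.0294] 64.7 166 0.0605
drop d6 [0.5817 0.1509 0.0289 0.0315] 70.0 169 0.0595
big s0 [ 0.3641 -0.0847  0.0677  0.0286] 59.4 512 0.0155
big s6 [ 0.3642 -0.0851  0.0681  0.0284] 59.3 513 0.0155
big d0 [ 0.364  -0.0868  0.0686  0.0349] 57.9 210 0.0167
big d6 [ 0.3655 -0.0883  0.0676  0.0323] 57.3 209 0.0168
```

View pics/scene6.png

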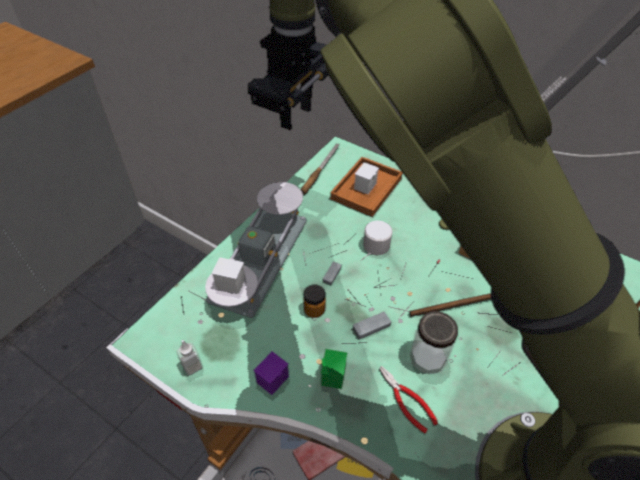

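View pics/crop10.png

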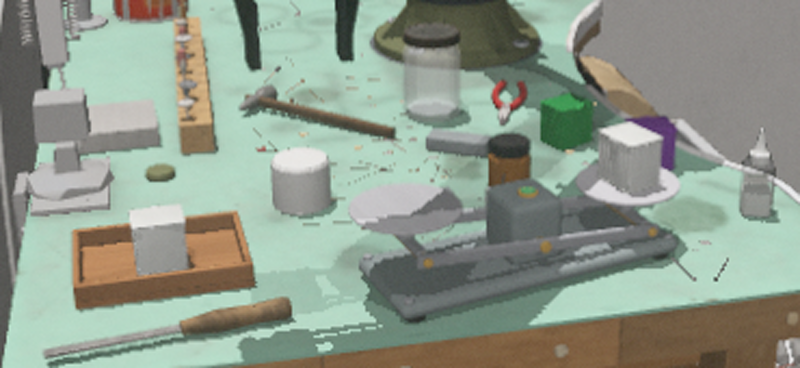

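Both views show box 2 upright in the tray (scene (366,178), top at z = 52 mm, which is flat on the 6 mm floor). Box 1 is upright on the left pan (228,274), and the block is flat on the bench (333,272). The bystanders' positions match the start, so I'm handing in.

```bash
python3 -c "
from h import *
print(ctrl.close_job())"
```

```text
the job is handed in; nothing more can be done
None
```

The job is done and handed in at about 34 s: the heavier box is upright in the tray and the lighter one is upright on the left pan.

- **Weighing:** I laid the rubber block flat on the bench, then set box 1 (by the cup) on the left pan and box 2 (by the jar) on the right. After letting go, depth readings put the right pan at about 59 mm and the left at about 81 mm, so box 2 is the heavier.
- **Final check:** both cameras put box 2's top at 52–53 mm, so it sits flat on the tray floor. Box 1's top is at 105 mm on its sunk pan. The cup, jar, dropper bottle, coloured boxes and larger grey block are where they started, to within about 3 mm, which is the camera error.
- **What went wrong:**
  - My first grip on box 2 closed on its lip (39 mm instead of 36 mm), so I released it and gripped again clear of the lip.
  - That second grip was off-centre, and box 2 leaned about 3–4° while carried to the pan; it settled flat on release.
  - The held block pressed the bench with about 20 N when I laid it down. The fingertips touched the bench with about 26 N before I gripped box 1.

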